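Lay out the stamping bench

TASK

Get the stamping bench ready. Walk the heavy steel bench block up to the wooden bench stop by pushing its rear corners forward in turn, so that it swings a good ten degrees past square each time (left side ahead first, then right, then left again), until its front face lies flat against the stop without overhanging the stop's ends. Stand every loose punch rack upright on the revolving stand, each centred on a black pad of its own, and have the stand turned anticlockwise until it clicks into its notch, red line at the brass index pin; leave the hammer, jar and dish undisturbed.

Things in the scene. Friction and masses are not known exactly. Their poses are not given: they have to be found in the camera images.
- bench_block: Heavy steel block on four small domed feet, 100 (x) x 130 (y) x 32 mm high, 2.9 kg, too wide to grip. Origin under its centre, on the bench; x points forward to the bench stop, y to its left. Sliding it straight takes 12 to 24 N, a corner swing half that. Pushed forward 45 mm left or right of the middle of its rear face, it turns, and its centre advances some 55 mm per radian.
- block_front (a point): Centre of the block's front face, 15 mm up, 50 mm ahead of the block's origin.
- block_rear_left (a point): Rear left upright edge of the block (50 mm behind, 65 mm left of the origin), 15 mm up. Its x axis points outward along the corner's bisector, 135 degrees anticlockwise from the block's x, so it lies 45 degrees to the stop's x axis when the block is square, more when the left side is ahead, less when the right side is ahead.
- block_rear_right (a point): Rear right vertical edge of the block (50 mm behind and 65 mm right of the origin), 15 mm up.
- stop_face (a point): Middle of the near face of the bench stop, 15 mm up: a dark hardwood cleat fixed to the bench, 200 mm long (y), 30 mm high, 35 mm deep. The x axis points forward, square into the face; y runs along it to the left. In place, block_front is at this face and the block's x agrees with this x. The block starts 120 to 155 mm short of it with its left side lagging.
- punch_stand (a joint): Angle of the revolving stand (a pale wooden disc, radius 140 mm, with four black rubber pads on one half and the brass knob on the other), rad, growing anticlockwise from above. Stiff (0.15 N m), stays where left; stops at -0.1 and 1.9. A spring ball clicks into its only notch at 1.571: it resists (some 0.3 N m more) from 0.2 rad off, draws in within 0.08 rad. Starts between 0 and 0.5.
- stand_axis (a point): Centre of the stand's disc, on its axis, at the disc's top, 32 mm above the bench. A wooden boss here is 20 mm tall, radius 22 mm. Two glued-on blocks of doming punches, 50 x 34 mm and 45 mm tall, stand 103 mm from the axis, 61 degrees either side of the knob.
- index_pin (a point): Top of the brass index pin fixed to the stand's base just outside the disc's rim, 148 mm from the axis. With the stand clicked into its notch, the red line on the disc, between the two middle pads, points at this pin.
- knob_top (a point): Top of the upright brass knob that turns the stand: a plain round pin 16 mm in diameter, 45 mm tall, 115 mm from the axis, on the other half from the pads, in line with the middle of their row; it turns with the stand and can be pinched from above and led round in an arc.
- pad0 (a point): Centre of a black rubber pad (60 mm along the rim x 50 mm radially, flush with the disc's top, 95 mm from the axis; pads are 46 degrees apart). Its x axis points radially outward. Turns with the stand. Any rack may go on any pad.
- pad1 (a point): Centre of a black rubber pad (60 mm along the rim x 50 mm radially, flush with the disc's top, 95 mm from the axis; pads are 46 degrees apart). Its x axis points radially outward. Turns with the stand. Any rack may go on any pad.
- pad2 (a point): Centre of a black rubber pad (60 mm along the rim x 50 mm radially, flush with the disc's top, 95 mm from the axis; pads are 46 degrees apart). Its x axis points radially outward. Turns with the stand. Any rack may go on any pad.
- pad3 (a point): Centre of a black rubber pad (60 mm along the rim x 50 mm radially, flush with the disc's top, 95 mm from the axis; pads are 46 degrees apart). Its x axis points radially outward. Turns with the stand. Any rack may go on any pad.
- rack_red: Loose punch rack: a plastic block, red, 46 (x) x 34 (y) x 30 mm high, 0.22 kg, with a bunch of steel punches 34 x 22 mm standing out of its top to 44 mm. Origin at the centre of its underside, z up. May be absent. Starts upright on the bench.
- rack_blue: Loose punch rack: a plastic block, blue, 46 (x) x 34 (y) x 30 mm high, 0.22 kg, with a bunch of steel punches 34 x 22 mm standing out of its top to 44 mm. Origin at the centre of its underside, z up. May be absent. Starts upright on the bench.
- rack_orange: Loose punch rack: a plastic block, orange, 46 (x) x 34 (y) x 30 mm high, 0.22 kg, with a bunch of steel punches 34 x 22 mm standing out of its top to 44 mm. Origin at the centre of its underside, z up. May be absent. Starts upright on the bench.
- rack_green: Loose punch rack: a plastic block, green, 46 (x) x 34 (y) x 30 mm high, 0.22 kg, with a bunch of steel punches 34 x 22 mm standing out of its top to 44 mm. Origin at the centre of its underside, z up. May be absent. Starts upright on the bench.
- hammer: Hammer 200 mm long lying on the bench; leave alone.
- jar: Closed jar, 60 mm across and 70 mm high; leave alone.
- dish: White bowl, 90 mm across and 30 mm high; leave alone.
Things that resemble listed ones, but are neither listed nor needed, are in the scene too. Leave any pink or turquoise look-alike of the bench_block alone.

How it is judged (in metres and radians):
On the way, in this order (a step that is already met when the one before it is completed fails the run):
1. block swung left side ahead, at least 6 degrees past square, clear of the stop (angle between the x axis of block_rear_left and the x axis of stop_face, either way round above 0.89 rad and x of block_front in the frame of stop_face below -0.012 m).
2. then swung right side ahead, at least 6 degrees past square, clear of the stop (angle between the x axis of block_rear_left and the x axis of stop_face, either way round below 0.68 rad and x of block_front in the frame of stop_face below -0.012 m).
3. then swung left side ahead again, at least 6 degrees past square (angle between the x axis of block_rear_left and the x axis of stop_face, either way round above 0.89 rad).
At the end, for the whole second after the job is handed in: The block's front face is within 5 mm of the stop, square to it within 0.05 rad, and its middle within 37 mm of the stop's middle; the stand is clicked in at 1.571 rad (within 0.06); every rack present stands upright at rest on the stand within 15 mm of a pad's centre (x of block_front in the frame of stop_face above -0.005 m and angle between the x axis of bench_block and the x axis of stop_face, either way round below 0.05 rad and y of block_front in the frame of stop_face between -0.037 and 0.037 m and linear speed of bench_block below 0.01 m/s and value of joint punch_stand between 1.511 and 1.631 rad and (horizontal distance between rack_red and pad0 below 0.015 m or horizontal distance between rack_red and pad1 below 0.015 m or horizontal distance between rack_red and pad2 below 0.015 m or horizontal distance between rack_red and pad3 below 0.015 m) and angle between each of rack_red, rack_blue, rack_orange, rack_green's own z axis and vertical below 0.1 rad and distance between each of rack_red, rack_blue, rack_orange, rack_green and stand_axis below 0.12 m and linear speed of each of rack_red, rack_blue, rack_orange, rack_green below 0.02 m/s and (horizontal distance between rack_blue and pad0 below 0.015 m or horizontal distance between rack_blue and pad1 below 0.015 m or horizontal distance between rack_blue and pad2 below 0.015 m or horizontal distance between rack_blue and pad3 below 0.015 m) and (horizontal distance between rack_orange and pad0 below 0.015 m or horizontal distance between rack_orange and pad1 below 0.015 m or horizontal distance between rack_orange and pad2 below 0.015 m or horizontal distance between rack_orange and pad3 below 0.015 m) and (horizontal distance between rack_green and pad0 below 0.015 m or horizontal distance between rack_green and pad1 below 0.015 m or horizontal distance between rack_green and pad2 below 0.015 m or horizontal distance between rack_green and pad3 below 0.015 m)); the robot touches nothing.
It fails at once if the hammer is disturbed (moved more than 25 mm) (distance of hammer from where it was at the start of the episode above 0.025 m).
It fails at once if the jar is disturbed (moved more than 25 mm) (distance of jar from where it was at the start of the episode above 0.025 m).
It fails at once if the dish is disturbed (moved more than 25 mm) (distance of dish from where it was at the start of the episode above 0.025 m).
It fails at once if the bench block is tipped up (angle between bench_block's own z axis and vertical above 0.15 rad).
It fails at once if the bench block is slewed round more than 45 degrees (angle between the x axis of bench_block and the x axis of stop_face, either way round above 0.785 rad).
Of rack_red, rack_blue, rack_orange, rack_green only 2 to 4 are there at a start; the rules pass over those that are not, and their reading is None.
At some moment in a run one of rack_red, rack_blue, rack_orange, rack_green may be knocked a few centimetres aside while the robot is not near it.
Once in a run the grip may slacken for a moment while it holds something.
It also fails if it takes over 210 s, if anything falls off the work surface, if the arm or the gripper's body presses on something with over 40 N, if the wrist force passes 120 N, or if a joint passes its speed limit or range.

ROBOT

A 6-joint arm with a two-finger parallel gripper is mounted at the origin on the work surface. World frame = base frame: x ahead of the robot, y to its left, z up, the work surface at z = 0. Lengths are in m, angles in degrees, forces in N, time in s.
With the tool pointing down it reaches from about 0.375 to 0.9 m from the base axis. Payload 3.1 kg.
Tool frame: the origin (TCP) lies on the centre line of the jaws, within the pads' length; the fingertips stand 25 mm ahead of it and the grasp point (between the pads) lies 6 mm ahead of it; y points along the fingers, x is the direction in which the jaws open and shut, and the axes are right-handed (so a half turn about y gives the same grasp; the last joint's range is limited). The gripper opens to 87 mm and grips with 3 to 60 N. Pads are 19 mm wide; open, the fingers measure 117 mm over their backs; the gripper's body (75 mm by 190 mm) begins 51 mm behind the grasp point.
Start: joints at [-10.227, 30.224, 82.088, -0, 67.689, -10.227], TCP at [0.625, 0, 0.248] pointing down, gripper open.
Joint ranges: [-176.69, 176.69], [-43.24, 126.21], [12.49, 139.97], [-82, 262], [0, 151.66], [-163.58, 163.58]. Speed limits (degrees/s): [159.86, 159.86, 180, 180, 180, 180].

INTERFACE

Orientations are given as a 3x3 rotation matrix whose columns are the frame's x, y, z axes.
In Python, from rig import * gives the robot as it stands.
- The arm moves only by the tool play_rows, never from a script. Its argument "commands" is a list of rows, each a list of 2 entries, a list of its own where there are three numbers: the shift along the world's x, y, z in m, then the turn, a rotation vector about the world's x, y, z in rad. A call has 1 to 10 rows; each row is the pose to reach, as a shift and turn from the pose commanded when the call began; what a row does not reach only later rows make up. A row lasts 1/8 s, in which the tool goes at most 62.5 mm and 10.7 degrees, less where a joint would pass 70% of its speed; a pose out of reach is approached as far as the arm can. A call with a gripper value outside its range is refused whole. "gripper" is the finger opening in m, from 0 to 0.087, set as the call begins (left out, the last holds). The fingers move at their own pace and stop on an object; the grip force is fixed at half the most. Time passes only in rows, so rows that repeat a pose let the fingers close. It gives the time, the measured TCP pose, the force and the opening at its end, in the units of the state.
- read_state(): the state, without advancing time (a new reading comes with each control period).
- capture(name): name is "scene" or "side" or "wrist"; returns a dict with "frame" (480x640x3 uint8, red, green, blue), "depth" (480x640 float32, m along the optical axis (not along the pixel's ray), 0 where there is no reading), "mtx" (3x3 intrinsics, pixels), "cam_to_world" (4x4, takes a point from camera to world coordinates); the wrist camera has in their place "hand_eye" (4x4, takes a point from camera to tool coordinates, whose origin is the TCP and whose axes are the tool frame's). Camera axes: x right, y down, z forward; pixel columns grow to the right and rows downward; lengths in m; the calibration is good to about 2 mm. The wrist camera is an equidistant fisheye: a pixel r from the principal point sees the ray r / f radians off the axis. A picture is of the moment at which its call begins: read the wrist's pose just before it.
- hand_in(): hands the job in, once; it reports no verdict.
The state is a dict: "time_s": time; "joint_positions": joint angles; "qvel": joint speeds; "tau": joint torques, N m; "position": TCP position; "tcp_rot": TCP orientation; "force": force on the tool from outside, world axes, zero at the start; "moment": the same for the moment, N m; "opening": opening from 0.0 (shut) to 1.0 (fully open).
Only numpy, scipy, OpenCV 4.12 (cv2) and the standard library are available. Lean on these libraries where they do the work, as an engineer would, in place of code of your own. Each camera call takes 0.05 s, during which the arm holds its last target. There are 200 camera calls.

## Working session

There is one attempt and no reset: what is moved stays moved. The work goes in short steps, Python scripts to look and compute and a tool call to move; the robot and the scene stay as the last step left them, time stands still between calls to the robot, and variables do not carry over. Pictures are saved under pics/ and viewed, about 12 in all and at most 16, crops included, and the job is handed in when it is done.

Besides the shell and the picture viewer there is one more tool, called after ">>>" as name([rows], argument=value, ...), one row to a line, values as JSON. play_rows: Moves the arm, as the interface text tells. Its arguments: {"type":"object","properties":{"commands":{"type":"array"},"gripper":{"type":"number"}},"required":["commands"]}

```bash
ls; mkdir -p pics; cat > h.py <<'E'
from rig import *
import numpy as np, cv2
def save(n,c,f=None):
    cv2.imwrite(f'pics/{n}.png',cv2.cvtColor(c['frame'],cv2.COLOR_RGB2BGR))
def world(c,z=None):
    h,w=c['depth'].shape;u,v=np.meshgrid(np.arange(w),np.arange(h))
    K=c['mtx'];r=np.stack([(u-K[0,2])/K[0,0],(v-K[1,2])/K[1,1],np.ones((h,w))],-1)
    T=c['cam_to_world'];return (r*c['depth'][...,None])@T[:3,:3].T+T[:3,3]
def onplane(c,uv,z):
    K=c['mtx'];T=c['cam_to_world'];uv=np.atleast_2d(uv)
    r=np.c_[(uv[:,0]-K[0,2])/K[0,0],(uv[:,1]-K[1,2])/K[1,1],np.ones(len(uv))]@T[:3,:3].T
    return T[:3,3]+r*((z-T[2,3])/r[:,2])[:,None]
E
python3 - <<'E'
from h import *
a=capture('scene');b=capture('side')
for n,c in(('scene',a),('side',b)):
    save(n,c);np.savez(f'{n}.npz',**c);print(n,c['mtx'].round(1).tolist(),c['cam_to_world'].round(3).tolist())
print(read_state())
E
```

```text
pics
scene [[506.5, 0.0, 311.8], [0.0, 506.5, 237.1], [0.0, 0.0, 1.0]] [[0.765, 0.506, -0.398, 0.931], [0.644, -0.602, 0.472, -0.516], [-0.001, -0.617, -0.787, 0.995], [0.0, 0.0, 0.0, 1.0]]
side [[452.6, 0.0, 322.3], [0.0, 452.6, 239.2], [0.0, 0.0, 1.0]] [[-0.885, -0.292, 0.363, 0.022], [-0.465, 0.523, -0.714, 0.902], [0.019, -0.801, -0.598, 0.804], [0.0, 0.0, 0.0, 1.0]]
{'time_s': 0.1, 'joint_positions': array([-1.02270987e+01,  3.02724402e+01,  8.21484151e+01,  1.38553241e-03,
        6.76887051e+01, -1.02280782e+01]), 'qvel': array([-0.05108883, -0.1205305 , -0.14261506,  0.08435887, -0.00129866,
       -0.0367628 ]), 'tau': array([-3.02360622e-04, -4.40987206e+01, -1.77151054e+01,  6.34850166e-02,
        5.34114777e-02, -3.85449334e-05]), 'position': array([6.24400108e-01, 1.46229045e-04, 2.46685791e-01]), 'tcp_rot': array([[ 9.99998237e-01, -1.87783414e-03, -7.55437677e-06],
       [ 8.23327582e-06,  3.61525558e-04,  9.99999935e-01],
       [-1.87783128e-03, -9.99998172e-01,  3.61540381e-04]]), 'force': array([ 0.39476558,  0.97519803, -0.8647247 ]), 'moment': array([ 0.01449215, -0.03382062,  0.00170208]), 'opening': 1.0032309214827289}
```

View pics/scene.png

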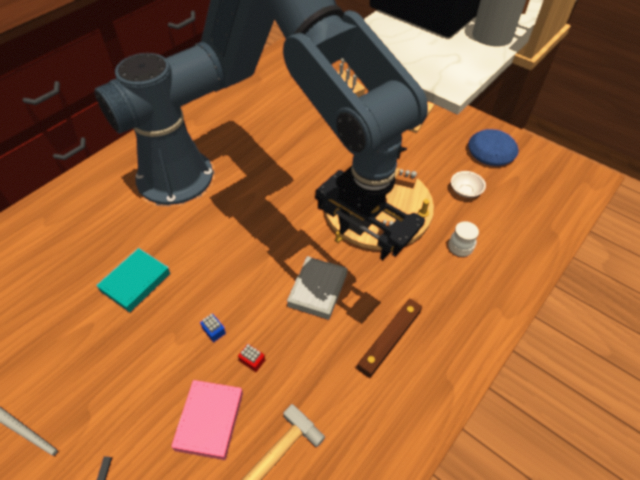

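View pics/side.png

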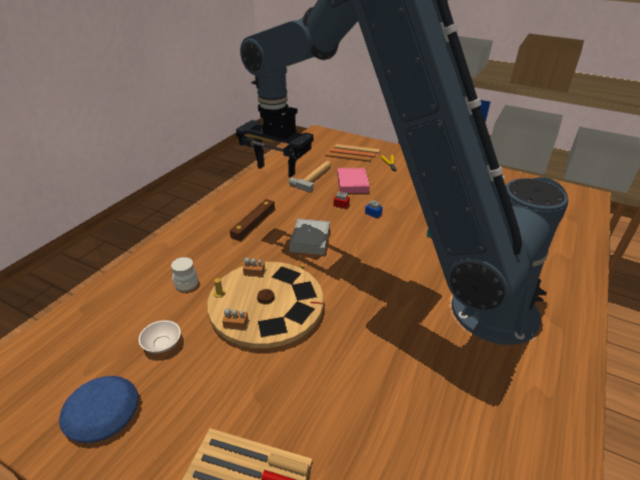

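```bash
cat > m.py <<'E'
from h import *
def hsv(c): return cv2.cvtColor(c['frame'],cv2.COLOR_RGB2HSV)
def rect(P):
    P=P[:,:2].astype(np.float32);r=cv2.minAreaRect(P*1000);return np.round(r[0],1),np.round(r[1],1),round(r[2],1)
def comps(m,minA=15):
    n,l,s,ce=cv2.connectedComponentsWithStats(m.astype(np.uint8));return [(i,s[i],ce[i],l==i) for i in range(1,n) if s[i,4]>=minA]
E
python3 - <<'E'
from m import *
for n in('scene','side'):
    c=dict(np.load(f'{n}.npz'));W=world(c);H=hsv(c);h,s,v=H[...,0].astype(int),H[...,1],H[...,2]
    z=W[...,2];tab=(W[...,0]>.2)&(W[...,0]<1.1)&(abs(W[...,1])<.8)
    print(n,'table z',np.median(z[tab&(abs(z)<.02)]))
    col={'red':((h<5)|(h>174))&(s>190)&(v>90),'blue':(h>108)&(h<125)&(s>170),'green':(h>40)&(h<80)&(s>120),'orange':(h>5)&(h<16)&(s>150)&(z>.012)&(z<.11),
     'steelgrey':(s<50)&(z>.012)&(z<.075),'black':(v<50)&(z>.02)&(z<.045),'darkwood':(v<110)&(z>.018)&(z<.042),'disc':(z>.022)&(z<.042)&(h>12)&(s>40)&(v>140)}
    for k,m in col.items():
        for i,st,ce,mm in comps(m&tab,20):
            P=W[mm];zz=np.percentile(P[:,2],90);
            if zz>.2: continue
            T=P[P[:,2]>zz-.006]
            print(k,ce.round().tolist(),st[4],'z90 %.3f'%zz,*rect(T))
E
```

```text
scene table z -0.0008233759887398273
red [252.0, 362.0] 188 z90 0.030 [ 552.1 -260.1] [49.5 28. ] 40.5
blue [214.0, 332.0] 134 z90 0.030 [ 434.3 -258.7] [30.7 40.9] 82.3
orange [405.0, 180.0] 225 z90 0.057 [515.9 354.3] [53.1 33.6] 14.0
orange [330.0, 223.0] 31 z90 0.026 [442.6 133. ] [ 4.2 61.4] 65.4
orange [417.0, 237.0] 35 z90 0.025 [636.2 240.7] [73.2  5.8] 81.9
orange [363.0, 245.0] 81 z90 0.024 [543.9 129. ] [91.2 10.8] 19.6
orange [389.0, 338.0] 1475 z90 0.031 [736.8 -27.9] [ 35.6 200.1] 1.3
steelgrey [438.0, 87.0] 722 z90 0.037 [340.4 766.5] [240.2  66.3] 0.1
steelgrey [463.0, 179.0] 168 z90 0.025 [620.9 482.2] [62.1 34.7] 43.5
steelgrey [360.0, 222.0] 59 z90 0.034 [500.  177.3] [49.2 17.5] 0.1
steelgrey [354.0, 227.0] 38 z90 0.034 [503.5 151.6] [36.6  9.7] 1.2
steelgrey [467.0, 230.0] 263 z90 0.072 [727.9 288.1] [49.9 48.1] 79.0
steelgrey [462.0, 243.0] 184 z90 0.055 [730.7 269.6] [47.5 16.1] 11.2
steelgrey [317.0, 287.0] 2122 z90 0.033 [541.  -33.6] [ 97.3 129.8] 20.5
steelgrey [211.0, 322.0] 160 z90 0.043 [ 433.7 -256.6] [22.8 29.7] 79.0
steelgrey [250.0, 353.0] 90 z90 0.0
[... 5283 characters left out ...]
.7 12.3] 52.2
darkwood [103.0, 419.0] 1527 z90 0.039 [611.  652.8] [126.4 115.1] 69.3
darkwood [239.0, 450.0] 313 z90 0.022 [337.7 591.9] [108.7  11.1] 10.8
darkwood [231.0, 466.0] 340 z90 0.022 [331.3 621.7] [109.   11.2] 11.1
darkwood [283.0, 468.0] 27 z90 0.023 [249.5 583.1] [44.1  2. ] 11.5
darkwood [204.0, 476.0] 124 z90 0.022 [355.6 656.7] [48.9 10.5] 12.4
disc [317.0, 171.0] 121 z90 0.029 [ 703.8 -380.4] [171.9  19. ] 87.6
disc [353.0, 178.0] 514 z90 0.036 [ 564.7 -391.2] [ 99.8 131.6] 30.0
disc [262.0, 303.0] 4865 z90 0.036 [495.9 260.1] [278.2 274.9] 45.5
disc [158.0, 332.0] 364 z90 0.033 [639.8 467.7] [88.4 88.3] 81.0
disc [288.0, 463.0] 369 z90 0.031 [245.2 573.3] [69.2 16.5] 12.0
```

>>> play_rows([
  [[-0.05,-0.002,0],[0,0,0]],
  [[-0.1,-0.004,0],[0,0,0]],
  [[-0.15,-0.006,-0.02],[0,0,0]],
  [[-0.19,-0.007,-0.06],[0,0,0]],
  [[-0.19,-0.007,-0.11],[0,0,0]],
  [[-0.19,-0.007,-0.16],[0,0,0]],
  [[-0.19,-0.007,-0.2],[0,0,0]],
  [[-0.19,-0.007,-0.214],[0,0,0]],
  [[-0.19,-0.007,-0.214],[0,0,0]],
], gripper=0)

```text
time_s: 1.23
position: [0.4347, -0.0069, 0.0331]
tcp_rot: [[1.0, -0.002, 0.0], [-0.0, 0.0, 1.0], [-0.002, -1.0, 0.0]]
force: [0.2, -0.2, 0.0]
opening: 0.061
```

>>> play_rows([
  [[0.01,0,0],[0,0,0]],
  [[0.018,0,0],[0,0,0]],
  [[0.025,0,0],[0,0,0]],
  [[0.031,0,0],[0,0,0]],
  [[0.037,0,0],[0,0,0]],
  [[0.043,0,0],[0,0,0]],
  [[0.049,0,0],[0,0,0]],
  [[0.055,0,0],[0,0,0]],
  [[0.06,0,0],[0,0,0]],
  [[0.06,0,0],[0,0,0]],
])

```text
time_s: 2.48
position: [0.4709, -0.0007, 0.0329]
tcp_rot: [[0.999, -0.052, -0.003], [0.004, 0.012, 1.0], [-0.052, -0.999, 0.012]]
force: [-30.7, 5.1, 24.1]
opening: 0.009
```

```bash
cat > blk.py <<'E'
from m import *
def block(show=False):
    out=[]
    for n in('scene','side'):
        c=capture(n);W=world(c);H=hsv(c);s,v=H[...,1],H[...,2]
        off=np.array([-.003,.001,.001]) if n=='scene' else np.array([.003,-.002,-.0015])
        W=W+off;z=W[...,2]
        m=(s<70)&(z>.026)&(z<.038)&(v>25)&(W[...,0]>.4)&(W[...,0]<.8)&(W[...,1]>-.16)&(W[...,1]<.1)
        cs=comps(m,80)
        if not cs: print(n,'none');continue
        P=W[max(cs,key=lambda q:q[1][4])[3]];ct,sz,a=rect(P)
        if sz[0]>sz[1]: sz=sz[::-1];a-=90
        a=(a+45)%180-45
        f=ct+50*np.array([np.cos(np.radians(a)),np.sin(np.radians(a))])-[717.,-26.5]
        t=np.radians(1.2);f=np.array([np.cos(t)*f[0]+np.sin(t)*f[1],-np.sin(t)*f[0]+np.cos(t)*f[1]])
        print(n,'centre',ct,'size',sz,'rel angle %.1f'%(a-1.2),'front in stop',f.round(1))
        if show: save(show+n,c)
if __name__=='__main__':
    import sys
    s=read_state();print(s['time_s'],s['position'].round(4),s['force'].round(1),s['opening'])
    block(sys.argv[1] if len(sys.argv)>1 else False)
E
python3 blk.py
```

```text
2.475 [ 0.4709 -0.0007  0.0329] [-30.7   5.1  24.1] 0.009118163652378209
scene centre [538.1 -34. ] size [103.4 130.7] rel angle 12.6 front in stop [-130.2    7.2]
side centre [535.6  -6.4] size [ 78.4 100. ] rel angle 103.0 front in stop [-192.2   72.6]
```

>>> play_rows([
  [[0.004,-0.003,0.006],[0,0,0]],
  [[0.008,-0.005,0.008],[0,0,0]],
  [[0.012,-0.005,0.008],[0,0,0]],
  [[0.016,-0.005,0.008],[0,0,0]],
  [[0.02,-0.005,0.008],[0,0,0]],
  [[0.02,-0.005,0.008],[0,0,0]],
])

```text
time_s: 3.32
position: [0.4969, -0.0055, 0.0388]
tcp_rot: [[0.999, -0.04, -0.001], [0.001, 0.011, 1.0], [-0.04, -0.999, 0.011]]
force: [-19.5, 10.9, 1.7]
opening: 0.001
```

```bash
python3 blk.py p1
```

```text
3.325 [ 0.4969 -0.0055  0.0388] [-19.5  10.9   1.7] 0.0011877915510306069
scene centre [553.5 -35.8] size [103.2 130.7] rel angle -0.4 front in stop [-113.7   -6.2]
side centre [557.  -10.7] size [ 86.8 103.8] rel angle 88.4 front in stop [-158.2   69.1]
```

View pics/p1side.png

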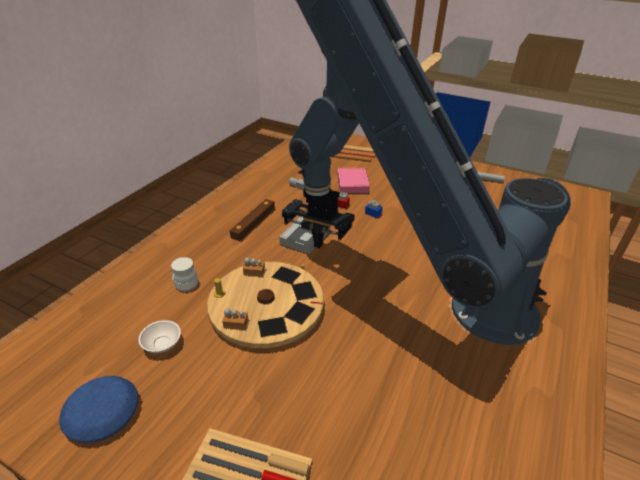

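>>> play_rows([
  [[0.004,0,0],[0,0,0]],
  [[0.008,0,0],[0,0,0]],
  [[0.012,0,0],[0,0,0]],
  [[0.016,0,0.001],[0,0,0]],
  [[0.02,0,0.001],[0,0,0]],
  [[0.023,0,0.001],[0,0,0]],
  [[0.023,0,0.001],[0,0,0]],
])

```text
time_s: 4.3
position: [0.5198, -0.0057, 0.039]
tcp_rot: [[0.999, -0.04, 0.001], [-0.0, 0.011, 1.0], [-0.04, -0.999, 0.011]]
force: [-17.4, 9.4, -1.7]
opening: 0.007
```

```bash
python3 blk.py
```

```text
4.3 [ 0.5198 -0.0057  0.039 ] [-17.4   9.4  -1.7] 0.007404543136882413
scene centre [572.5 -41.6] size [105.2 129.7] rel angle -7.2 front in stop [-95.2 -18.3]
side centre [580.8 -11.8] size [ 73.6 103.7] rel angle 80.8 front in stop [-127.9   66.9]
```

>>> play_rows([
  [[-0.015,0,0],[0,0,0]],
  [[-0.028,0,0],[0,0,0]],
  [[-0.028,0.022,-0.005],[0,0,0]],
  [[-0.02,0.022,-0.005],[0,0,0]],
  [[-0.01,0.022,-0.003],[0,0,0]],
  [[0,0.022,0],[0,0,0]],
  [[0.006,0.022,0],[0,0,0]],
  [[0.012,0.022,0],[0,0,0]],
  [[0.016,0.022,0],[0,0,0]],
  [[0.016,0.022,0],[0,0,0]],
])

```text
time_s: 5.65
position: [0.5425, 0.0147, 0.0397]
tcp_rot: [[1.0, -0.027, 0.002], [-0.002, 0.009, 1.0], [-0.027, -1.0, 0.009]]
force: [-11.4, 12.8, -4.2]
opening: -0.001
```

```bash
python3 blk.py
```

```text
5.65 [0.5425 0.0147 0.0397] [-11.4  12.8  -4.2] -0.0005071907133816955
scene centre [584.6 -43.6] size [106.6 130.4] rel angle -17.7 front in stop [-85.1 -29.5]
side centre [599.6  -2.2] size [ 47.1 108.4] rel angle 69.7 front in stop [-99.5  73.6]
```

>>> play_rows([
  [[-0.03,0,0],[0,0,0]],
  [[-0.07,0,-0.003],[0,0,0]],
  [[-0.07,-0.043,-0.005],[0,0,0]],
  [[-0.07,-0.086,-0.005],[0,0,0]],
  [[-0.06,-0.086,-0.005],[0,0,0]],
  [[-0.05,-0.086,-0.005],[0,0,0]],
  [[-0.04,-0.086,-0.004],[0,0,0]],
  [[-0.034,-0.086,-0.002],[0,0,0]],
  [[-0.028,-0.086,0],[0,0,0]],
  [[-0.022,-0.086,0],[0,0,0]],
])

```text
time_s: 7.0
position: [0.5203, -0.0725, 0.04]
tcp_rot: [[1.0, -0.028, -0.004], [0.005, 0.006, 1.0], [-0.028, -1.0, 0.006]]
force: [-19.3, -9.2, -1.6]
opening: 0.004
```

>>> play_rows([
  [[0.006,0,0],[0,0,0]],
  [[0.012,0,0],[0,0,0]],
  [[0.018,0,0],[0,0,0]],
  [[0.018,0,0],[0,0,0]],
])

```text
time_s: 7.5
position: [0.54, -0.0742, 0.04]
tcp_rot: [[1.0, -0.024, -0.004], [0.004, 0.004, 1.0], [-0.024, -1.0, 0.004]]
force: [-13.2, -8.0, -4.0]
opening: 0.008
```

```bash
python3 blk.py
```

```text
7.5 [ 0.54   -0.0742  0.04  ] [-13.2  -8.   -4. ] 0.007603452381070062
scene centre [603.4 -39.1] size [100.6 131. ] rel angle -8.4 front in stop [-64.4 -17.5]
side centre [605.6 -38.1] size [105.1 131.1] rel angle -8.0 front in stop [-62.1 -16.2]
```

>>> play_rows([
  [[-0.015,0,0],[0,0,0]],
  [[-0.03,0,0],[0,0,0]],
  [[-0.03,-0.012,-0.005],[0,0,0]],
  [[-0.02,-0.012,-0.004],[0,0,0]],
  [[-0.01,-0.013,-0.002],[0,0,0]],
  [[0,-0.014,0],[0,0,0]],
  [[0.006,-0.015,0],[0,0,0]],
  [[0.012,-0.016,0],[0,0,0]],
  [[0.018,-0.017,0],[0,0,0]],
  [[0.024,-0.018,0],[0,0,0]],
])

```text
time_s: 8.85
position: [0.5638, -0.0946, 0.0404]
tcp_rot: [[1.0, -0.025, -0.005], [0.005, 0.001, 1.0], [-0.025, -1.0, 0.002]]
force: [-19.2, -11.9, 2.5]
opening: 0.005
```

```bash
python3 blk.py
```

```text
8.85 [ 0.5638 -0.0946  0.0404] [-19.2 -11.9   2.5] 0.004706354993243614
scene centre [616.8 -34.5] size [ 99.4 129.9] rel angle 4.0 front in stop [-50.5  -2.4]
side centre [619.5 -32.5] size [101.2 135.9] rel angle 4.9 front in stop [-47.8   0.3]
```

>>> play_rows([
  [[0.005,0,0],[0,0,0]],
  [[0.01,0,0],[0,0,0]],
  [[0.015,0,0],[0,0,0]],
  [[0.015,0,0],[0,0,0]],
])

```text
time_s: 9.45
position: [0.584, -0.0961, 0.0409]
tcp_rot: [[1.0, -0.013, -0.003], [0.003, -0.002, 1.0], [-0.013, -1.0, -0.002]]
force: [-9.7, -11.4, -4.1]
opening: 0.005
```

```bash
python3 blk.py
```

```text
9.45 [ 0.584  -0.0961  0.0409] [ -9.7 -11.4  -4.1] 0.00547526895511809
scene centre [628. -28.] size [ 97.6 131.5] rel angle 14.8 front in stop [-40.7  13.1]
side centre [629.5 -29.6] size [100.7 134.8] rel angle 14.6 front in stop [-39.2  11.3]
```

>>> play_rows([
  [[-0.03,0,0],[0,0,0]],
  [[-0.069,0,-0.003],[0,0,0]],
  [[-0.069,0.052,-0.005],[0,0,0]],
  [[-0.069,0.103,-0.005],[0,0,0]],
  [[-0.055,0.103,-0.005],[0,0,0]],
  [[-0.043,0.103,-0.005],[0,0,0]],
  [[-0.034,0.103,-0.004],[0,0,0]],
  [[-0.027,0.103,-0.002],[0,0,0]],
  [[-0.02,0.104,0],[0,0,0]],
  [[-0.014,0.105,0],[0,0,0]],
])

```text
time_s: 10.8
position: [0.5621, 0.0135, 0.0392]
tcp_rot: [[1.0, -0.031, 0.001], [-0.001, 0.007, 1.0], [-0.031, -0.999, 0.007]]
force: [-16.7, 7.9, 0.4]
opening: 0.009
```

>>> play_rows([
  [[0.006,0.002,0],[0,0,0]],
  [[0.012,0.004,0],[0,0,0]],
  [[0.012,0.004,0],[0,0,0]],
])

```text
time_s: 11.18
position: [0.575, 0.0182, 0.0393]
tcp_rot: [[1.0, -0.028, 0.001], [-0.001, 0.007, 1.0], [-0.028, -1.0, 0.007]]
force: [-12.8, 7.4, -1.4]
opening: 0.005
```

```bash
python3 blk.py
```

```text
11.175 [0.575  0.0182 0.0393] [-12.8   7.4  -1.4] 0.005317974055316203
scene centre [636.3 -31.3] size [104.7 130.7] rel angle 5.1 front in stop [-31.    1.3]
side centre [639.5   3. ] size [66.  99.4] rel angle 93.4 front in stop [-79.8  81. ]
```

>>> play_rows([
  [[0.006,0.002,0],[0,0,0]],
  [[0.012,0.003,0],[0,0,0]],
  [[0.018,0.004,0],[0,0,0]],
  [[0.022,0.004,0],[0,0,0]],
  [[0.022,0.004,0],[0,0,0]],
])

```text
time_s: 11.9
position: [0.5931, 0.0237, 0.039]
tcp_rot: [[0.999, -0.037, 0.003], [-0.003, 0.01, 1.0], [-0.037, -0.999, 0.01]]
force: [-19.3, 12.4, 4.0]
opening: 0.002
```

```bash
python3 blk.py
```

```text
11.9 [0.5931 0.0237 0.039 ] [-19.3  12.4   4. ] 0.002269845116897522
scene centre [644.5 -32.4] size [102.8 131.9] rel angle -6.9 front in stop [-23.  -10.4]
side centre [652.4   9.2] size [ 47.8 102.3] rel angle 83.1 front in stop [-57.8  86.7]
```

>>> play_rows([
  [[0.004,0.001,0],[0,0,0]],
  [[0.008,0.001,0],[0,0,0]],
  [[0.009,0.001,0],[0,0,0]],
  [[0.009,0.001,0],[0,0,0]],
])

```text
time_s: 12.5
position: [0.6031, 0.025, 0.039]
tcp_rot: [[0.999, -0.035, 0.003], [-0.003, 0.01, 1.0], [-0.035, -0.999, 0.01]]
force: [-17.4, 14.2, 4.1]
opening: 0.007
```

```bash
python3 blk.py
```

```text
12.5 [0.6031 0.025  0.039 ] [-17.4  14.2   4.1] 0.007384534670692859
scene centre [650.8 -35.8] size [102.9 130.1] rel angle -10.5 front in stop [-17.2 -17. ]
side centre [665.3   7.6] size [ 46.  113.6] rel angle 79.4 front in stop [-41.8  84.3]
```

>>> play_rows([
  [[-0.03,0,0],[0,0,0]],
  [[-0.063,0,-0.003],[0,0,0]],
  [[-0.063,-0.052,-0.005],[0,0,0]],
  [[-0.063,-0.103,-0.005],[0,0,0]],
  [[-0.053,-0.103,-0.005],[0,0,0]],
  [[-0.043,-0.103,-0.005],[0,0,0]],
  [[-0.033,-0.103,-0.004],[0,0,0]],
  [[-0.025,-0.104,-0.002],[0,0,0]],
  [[-0.02,-0.105,0],[0,0,0]],
  [[-0.02,-0.105,0],[0,0,0]],
])

```text
time_s: 13.85
position: [0.5907, -0.0839, 0.04]
tcp_rot: [[1.0, -0.018, -0.004], [0.004, 0.002, 1.0], [-0.018, -1.0, 0.002]]
force: [-10.1, -5.7, -4.8]
opening: 0.007
```

```bash
python3 blk.py
```

```text
13.85 [ 0.5907 -0.0839  0.04  ] [-10.1  -5.7  -4.8] 0.007019435451905768
scene centre [656.4 -34.3] size [100.5 130.8] rel angle -8.9 front in stop [-11.4 -14.3]
side centre [663.4 -33.7] size [110.3 132.5] rel angle -8.7 front in stop [ -4.3 -13.6]
```

>>> play_rows([
  [[0.005,0,0],[0,0,0]],
  [[0.01,0,0],[0,0,0]],
  [[0.014,0,0],[0,0,0]],
  [[0.014,0,0],[0,0,0]],
])

```text
time_s: 14.45
position: [0.6051, -0.0843, 0.04]
tcp_rot: [[1.0, -0.017, -0.003], [0.003, 0.001, 1.0], [-0.017, -1.0, 0.001]]
force: [-9.9, -4.5, -1.8]
opening: 0.004
```

```bash
python3 blk.py
```

```text
14.45 [ 0.6051 -0.0843  0.04  ] [-9.9 -4.5 -1.8] 0.004455850420851891
scene centre [663.8 -31. ] size [ 99.3 131. ] rel angle -2.3 front in stop [-3.3 -5.4]
side centre [668.9 -31.9] size [108.7 135.2] rel angle -0.8 front in stop [ 1.8 -5.1]
```

>>> play_rows([
  [[-0.025,0,0],[0,0,0]],
  [[-0.025,0.035,-0.004],[0,0,0]],
  [[-0.01,0.035,-0.003],[0,0,0]],
  [[0,0.035,0],[0,0,0]],
  [[0.008,0.035,0],[0,0,0]],
  [[0.014,0.035,0],[0,0,0]],
  [[0.02,0.035,0],[0,0,0]],
  [[0.02,0.035,0],[0,0,0]],
])

```text
time_s: 15.55
position: [0.6097, -0.0481, 0.0403]
tcp_rot: [[0.999, -0.053, -0.006], [0.007, 0.004, 1.0], [-0.053, -0.999, 0.005]]
force: [-35.5, -9.7, 21.5]
opening: 0.003
```

>>> play_rows([
  [[-0.035,0,0],[0,0,0]],
  [[-0.035,0.045,-0.004],[0,0,0]],
  [[-0.022,0.045,-0.003],[0,0,0]],
  [[-0.012,0.045,0],[0,0,0]],
  [[-0.005,0.045,0],[0,0,0]],
  [[0,0.045,0],[0,0,0]],
  [[0.002,0.045,0],[0,0,0]],
  [[0.002,0.045,0],[0,0,0]],
])

```text
time_s: 16.55
position: [0.6088, -0.0016, 0.0393]
tcp_rot: [[0.998, -0.06, -0.005], [0.005, 0.007, 1.0], [-0.06, -0.998, 0.007]]
force: [-37.7, -0.1, 20.8]
opening: 0.006
```

>>> play_rows([
  [[-0.03,0,0],[0,0,0]],
  [[-0.05,-0.02,0.02],[0,0,0]],
  [[-0.06,-0.06,0.06],[0,0,0]],
  [[-0.07,-0.1,0.1],[0,0,0]],
  [[-0.08,-0.14,0.15],[0,0,0]],
  [[-0.08,-0.18,0.2],[0,0,0]],
  [[-0.08,-0.21,0.23],[0,0,0]],
], gripper=0.06)

```text
time_s: 17.42
position: [0.5556, -0.2178, 0.2763]
tcp_rot: [[1.0, 0.005, 0.0], [-0.0, -0.004, 1.0], [0.005, -1.0, -0.004]]
force: [0.7, -0.0, -0.6]
opening: 0.665
```

```bash
python3 blk.py q1; python3 - <<'E'
from h import *
c=capture('wrist');save('w1',c);np.savez('wrist.npz',**c);print(c['mtx'],c['hand_eye'].round(3).tolist())
E
```

```text
17.425 [ 0.5556 -0.2178  0.2763] [ 0.7 -0.  -0.6] 0.664743103022932
scene centre [666.8 -31.9] size [ 99.3 130.8] rel angle 0.2 front in stop [-0.3 -4.2]
side centre [671. -35.] size [107.6 138.8] rel angle -0.5 front in stop [ 3.8 -8. ]
[[371.64829954   0.         321.7970822 ]
 [  0.         371.64829954 238.76555769]
 [  0.           0.           1.        ]] [[1.0, 0.001, 0.001, -0.0], [-0.0, -0.298, 0.955, -0.137], [0.001, -0.955, -0.298, 0.082], [0.0, 0.0, 0.0, 1.0]]
```

View pics/w1.png

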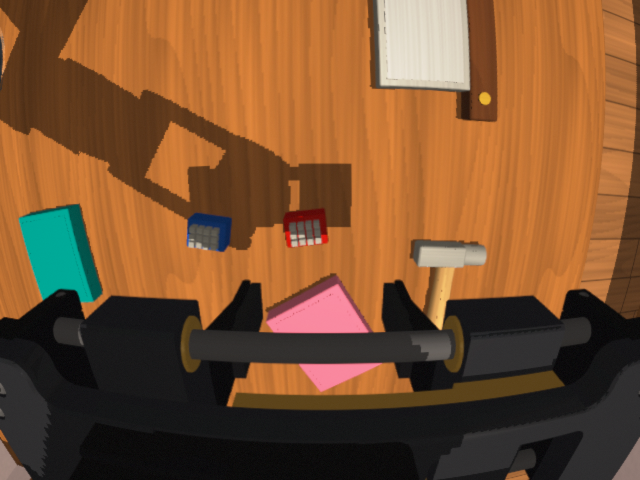

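View pics/q1side.png

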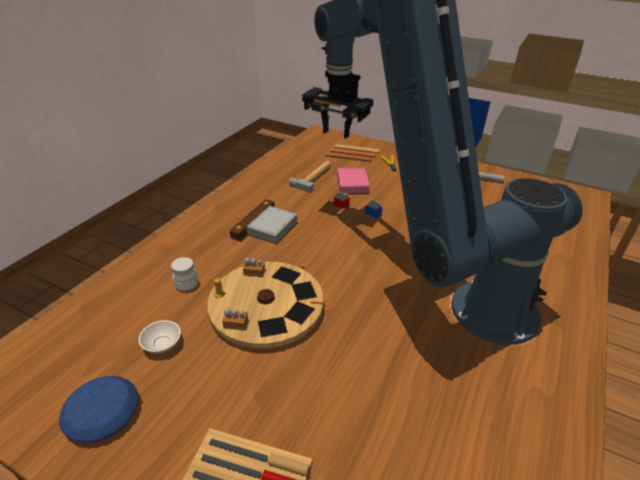

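```bash
cat > wr.py <<'E'
from m import *
def wcap():
    s=read_state();c=capture('wrist');c['R']=s['tcp_rot'];c['p']=s['position'];return c
def wray(c,uv):
    K=c['mtx'];uv=np.atleast_2d(uv).astype(float);d=(uv-K[:2,2])/K[0,0];r=np.linalg.norm(d,axis=1)+1e-9
    v=np.c_[d*(np.sin(r)/r)[:,None],np.cos(r)];E=c['hand_eye']
    return v@E[:3,:3].T@c['R'].T, c['R']@E[:3,3]+c['p']
def wplane(c,uv,z):
    v,o=wray(c,uv);return o+v*((z-o[2])/v[:,2])[:,None]
def wworld(c):
    h,w=c['depth'].shape;u,v=np.meshgrid(np.arange(w),np.arange(h));uv=np.c_[u.ravel(),v.ravel()]
    K=c['mtx'];d=(uv-K[:2,2])/K[0,0];r=np.linalg.norm(d,axis=1);ray,o=wray(c,uv)
    return (o+ray*(c['depth'].ravel()/np.maximum(np.cos(r),.05))[:,None]).reshape(h,w,3)
def racks(c):
    H=hsv(c);h,s,v=H[...,0].astype(int),H[...,1],H[...,2];W=wworld(c)
    C={'red':((h<4)|(h>176))&(s>180)&(v>80),'blue':(h>108)&(h<125)&(s>150)}
    for k,m in C.items():
        for i,st,ce,mm in comps(m&(W[...,2]>-.01)&(W[...,2]<.09),80):
            P=W[mm];zt=np.percentile(P[:,2],92);T=P[abs(P[:,2]-zt)<.004]
            y,x=np.where(mm);hull=cv2.convexHull(np.c_[x,y].astype(np.int32));f=np.zeros(mm.shape,np.uint8);cv2.fillPoly(f,[hull],1)
            Q=W[(f>0)&(W[...,2]>zt+.009)&(W[...,2]<zt+.02)]
            print(k,ce.round(),st[4],'ztop %.3f'%zt,*rect(T),'punches',rect(Q) if len(Q)>20 else None, 'z %.3f'%np.median(Q[:,2]) if len(Q) else '')
E
python3 - <<'E'
from wr import *
c=wcap();racks(c);print(c['p'])
E
```

```text
red [308. 225.] 638 ztop 0.030 [ 542.2 -250.4] [44.7 33. ] 5.9 punches (array([ 542.3, -251.4]), array([30.8, 23.9]), 5.8) z 0.042
blue [218. 231.] 396 ztop 0.030 [ 431.3 -254.8] [32.6 44.6] 80.6 punches (array([ 433.1, -254.6]), array([20. , 27.2]), 80.7) z 0.041
[ 0.55593583 -0.21774987  0.2753567 ]
```

>>> play_rows([
  [[-0.005,-0.015,-0.02],[0,0,0.18]],
  [[-0.0115,-0.036,-0.04],[0,0,0.36]],
  [[-0.0115,-0.036,-0.06],[0,0,0.54]],
  [[-0.0115,-0.036,-0.08],[0,0,0.72]],
  [[-0.0115,-0.036,-0.1],[0,0,0.9]],
  [[-0.0115,-0.036,-0.12],[0,0,1.08]],
  [[-0.0115,-0.036,-0.14],[0,0,1.26]],
  [[-0.0115,-0.036,-0.153],[0,0,1.44]],
  [[-0.0115,-0.036,-0.153],[0,0,1.62]],
  [[-0.0115,-0.036,-0.153],[0,0,1.674]],
], gripper=0.06)

```text
time_s: 18.88
position: [0.5416, -0.2485, 0.1173]
tcp_rot: [[-0.107, -0.004, -0.994], [0.994, 0.003, -0.107], [0.004, -1.0, 0.004]]
force: [0.0, 0.4, -0.1]
opening: 0.695
```

```bash
python3 - <<'E'
from wr import *
c=wcap();racks(c);print(c['p'],c['R'].round(3).tolist(),read_state()['joint_positions'].round())
save('w2',c)
E
```

```text
red [316. 241.] 1843 ztop 0.030 [ 541.5 -252. ] [45.1 32.9] 5.8 punches (array([ 542. , -252.3]), array([31.9, 22.6]), 6.7) z 0.042
blue [320.  57.] 357 ztop 0.030 [ 421.2 -263.1] [22.8 39.7] 61.2 punches (array([ 428.9, -258.5]), array([19. , 30.7]), 78.3) z 0.042
blue [357.  62.] 139 ztop 0.030 [ 417.8 -242. ] [ 9.1 15.8] 82.5 punches (array([ 420.3, -243.6]), array([10. ,  3.6]), 11.5) z 0.043
blue [335. 105.] 429 ztop 0.031 [ 439.4 -252.3] [22.6 28.5] 80.5 punches (array([ 441.3, -249.2]), array([10.7, 21.8]), 41.8) z 0.041
blue [300. 102.] 129 ztop 0.030 [ 445.1 -269.9] [10.  11.6] 79.9 punches None z 0.041
[ 0.54155386 -0.24846583  0.11725241] [[-0.107, -0.004, -0.994], [0.994, 0.003, -0.107], [0.004, -1.0, 0.004]] [ -35.   38.   92.    0.   50. -132.]
```

>>> play_rows([
  [[0,-0.002,-0.03],[0,0,0]],
  [[0,-0.002,-0.06],[0,0,0]],
  [[0,-0.002,-0.078],[0,0,0]],
  [[0,-0.002,-0.086],[0,0,0]],
  [[0,-0.002,-0.086],[0,0,0]],
  [[0,-0.002,-0.086],[0,0,0]],
])

```text
time_s: 19.68
position: [0.5431, -0.2533, 0.0344]
tcp_rot: [[-0.103, 0.001, -0.995], [0.995, -0.001, -0.103], [-0.001, -1.0, -0.001]]
force: [0.9, -0.0, 0.7]
opening: 0.691
```

>>> play_rows([
  [[0,0,0],[0,0,0]],
  [[0,0,0],[0,0,0]],
  [[0,0,0],[0,0,0]],
  [[0,0,0],[0,0,0]],
  [[0,0,0.02],[0,0,0]],
  [[0,0,0.06],[0,0,0]],
  [[0,0,0.11],[0,0,0]],
  [[0,0,0.15],[0,0,0]],
  [[0,0,0.15],[0,0,0]],
], gripper=0.0)

```text
time_s: 20.8
position: [0.5445, -0.2544, 0.1882]
tcp_rot: [[-0.103, 0.007, -0.995], [0.995, -0.006, -0.103], [-0.006, -1.0, -0.007]]
force: [-1.3, 0.3, -2.3]
opening: 0.388
```

```bash
python3 - <<'E'
from wr import *
print(read_state()['force'])
# stand from side view, arm now elsewhere; and scene
for n,off in(('side',[.003,-.002,-.0015]),('scene',[-.003,.001,.001])):
    c=capture(n);W=world(c)+np.array(off);H=hsv(c);h,s,v=H[...,0].astype(int),H[...,1],H[...,2];z=W[...,2]
    reg=(np.hypot(W[...,0]-.498,W[...,1]-.259)<.165)
    for k,m in {'black':(v<60)&(s<90)&(z>.028)&(z<.038)&reg,'tall':(z>.064)&(z<.085)&reg,'rim':(z>.005)&(z<.1)&reg&(np.hypot(W[...,0]-.498,W[...,1]-.259)>.1435)}.items():
        for i,st,ce,mm in comps(m,6):
            P=W[mm];print(n,k,ce.round(),st[4],P.mean(0).round(4),'zmax %.3f'%P[:,2].max(),rect(P)[:2])
    save('s_'+n,c)
E
```

```text
[-1.27695546  0.31939779 -2.26163794]
side black [286. 275.] 230 [0.5021 0.1617 0.0328] zmax 0.037 (array([502.1, 161. ]), array([54.5, 45.3]))
side black [304. 290.] 263 [0.434  0.1902 0.0329] zmax 0.037 (array([434.8, 189.2]), array([44.4, 53.7]))
side black [299. 312.] 315 [0.407  0.2591 0.0327] zmax 0.036 (array([407.2, 259.2]), array([54.9, 45. ]))
side black [272. 327.] 353 [0.4383 0.3271 0.0327] zmax 0.036 (array([438.5, 326.4]), array([54.8, 45.4]))
side tall [249. 261.] 53 [0.5865 0.1977 0.0719] zmax 0.079 (array([586.5, 197.7]), array([27.8, 15.5]))
side tall [259. 262.] 13 [0.5646 0.1859 0.0695] zmax 0.073 (array([564.9, 185.1]), array([7.5, 7.7]))
side tall [217. 282.] 51 [0.606  0.3009 0.0733] zmax 0.078 (array([607.2, 300. ]), array([16.7, 15.9]))
side tall [227. 312.] 41 [0.5274 0.3674 0.0721] zmax 0.078 (array([527.9, 366.8]), array([13.2, 10.8]))
side tall [234. 312.] 27 [0.5129 0.361  0.0712] zmax 0.076 (array([513.1, 360.8]), array([10.8,  9.1]))
side tall [241. 313.] 19 [0.4982 0.3545 0.0703] zmax 0.075 (array([498.2, 354.4]), array([7.4, 9.3]))
side rim [302. 267
[... 437 characters left out ...]
72 0.1652 0.0329] zmax 0.038 (array([497.2, 166.3]), array([40.2, 50.6]))
scene tall [401. 171.] 13 [0.4968 0.3532 0.0703] zmax 0.075 (array([496.1, 353.8]), array([7.6, 7.6]))
scene tall [410. 174.] 52 [0.5215 0.361  0.0722] zmax 0.080 (array([519.3, 364. ]), array([29.6, 15.4]))
scene tall [425. 203.] 50 [0.605  0.298  0.0732] zmax 0.080 (array([604.5, 299.7]), array([14.9, 14.9]))
scene tall [384. 222.] 16 [0.5629 0.1856 0.0708] zmax 0.077 (array([562.7, 185.8]), array([10.3,  5.8]))
scene tall [395. 225.] 61 [0.5868 0.1944 0.072 ] zmax 0.078 (array([586. , 194.4]), array([27.6, 16.1]))
scene rim [337. 237.] 37 [0.4813 0.1101 0.0204] zmax 0.036 (array([480.2, 110.2]), array([ 7.8, 12.1]))
```

>>> play_rows([
  [[-0.005,0.05,0],[0,0,-0.02]],
  [[-0.01,0.1,0],[0,0,-0.04]],
  [[-0.016,0.15,0],[0,0,-0.06]],
  [[-0.022,0.2,0],[0,0,-0.08]],
  [[-0.028,0.25,0],[0,0,-0.1]],
  [[-0.032,0.3,0],[0,0,-0.1]],
  [[-0.038,0.35,0],[0,0,-0.1]],
  [[-0.043,0.4,0],[0,0,-0.1]],
  [[-0.043,0.4165,-0.01],[0,0,-0.1]],
  [[-0.043,0.4165,-0.02],[0,0,-0.1]],
])

```text
time_s: 22.15
position: [0.4985, 0.164, 0.1619]
tcp_rot: [[-0.006, -0.002, -1.0], [1.0, -0.001, -0.006], [-0.001, -1.0, 0.003]]
force: [0.2, 0.2, -2.4]
opening: 0.387
```

```bash
python3 - <<'E'
from wr import *
c=wcap();racks(c);print(c['p'],read_state()['opening'],c['R'].round(3).tolist())
W=wworld(c);H=hsv(c);z=W[...,2]
m=(H[...,2]<60)&(z>.026)&(z<.04)&(np.hypot(W[...,0]-.5,W[...,1]-.258)<.135)
for i,st,ce,mm in comps(m,100): print('black',ce.round(),st[4],*rect(W[mm]),W[mm][:,2].mean().round(4))
save('w3',c)
E
```

```text
red [393.  84.] 194 ztop 0.033 [383.8 214.1] [28.5  4.2] 21.6 punches None 
[0.49850957 0.16402362 0.16185238] 0.3874595917828563 [[-0.006, -0.002, -1.0], [1.0, -0.001, -0.006], [-0.001, -1.0, 0.003]]
black [485. 136.] 8131 [418.5 295.1] [145.   66.8] 65.5 0.0323
black [347. 177.] 8794 [456.1 178.8] [ 63.9 128.4] 62.5 0.0322
black [430. 225.] 207 [486.6 248. ] [11.2 35.4] 43.3 0.0369
```

View pics/w3.png

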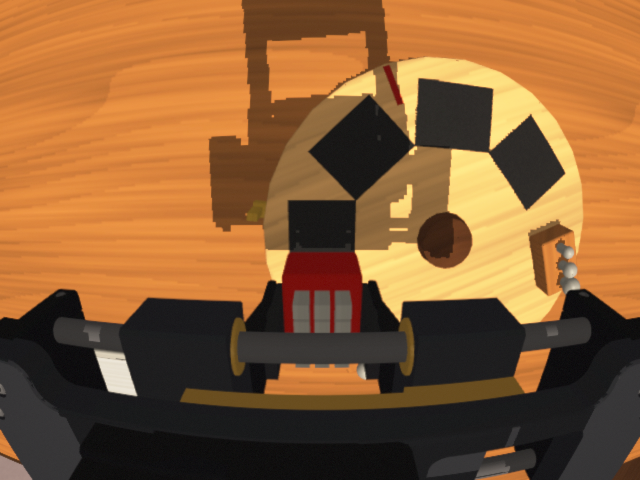

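>>> play_rows([
  [[0.001,-0.001,-0.03],[0,0,0]],
  [[0.001,-0.001,-0.06],[0,0,0]],
  [[0.001,-0.001,-0.08],[0,0,0]],
  [[0.001,-0.001,-0.09],[0,0,0]],
  [[0.001,-0.001,-0.096],[0,0,0]],
  [[0.001,-0.001,-0.097],[0,0,0]],
])

```text
time_s: 22.95
position: [0.5008, 0.1621, 0.0665]
tcp_rot: [[-0.003, 0.0, -1.0], [1.0, -0.0, -0.003], [-0.0, -1.0, -0.0]]
force: [0.5, 0.7, -2.3]
opening: 0.39
```

```bash
python3 - <<'E'
from h import *
s=read_state();print(s['position'],s['force'],s['opening'])
E
```

```text
[0.50075182 0.16208076 0.0665499 ] [ 0.48582871  0.67610155 -2.28344459] 0.3896303845425569
```

>>> play_rows([
  [[0,0,-0.0015],[0,0,0]],
  [[0,0,-0.0015],[0,0,0]],
  [[0,0,-0.0015],[0,0,0]],
])

```text
time_s: 23.32
position: [0.5011, 0.1625, 0.0658]
tcp_rot: [[-0.004, 0.002, -1.0], [1.0, -0.0, -0.004], [-0.0, -1.0, -0.002]]
force: [-0.5, -0.6, 2.3]
opening: 0.389
```

>>> play_rows([
  [[0,0,0],[0,0,0]],
  [[0,0,0],[0,0,0]],
  [[0,0,0],[0,0,0]],
  [[0,0,0.03],[0,0,0]],
  [[0,0,0.08],[0,0,0]],
  [[0,-0.03,0.12],[0,0,0]],
  [[-0.01,-0.09,0.13],[0,0,0]],
  [[-0.02,-0.15,0.13],[0,0,0]],
  [[-0.03,-0.2,0.13],[0,0,-0.08]],
  [[-0.04,-0.25,0.13],[0,0,-0.166]],
], gripper=0.06)

```text
time_s: 24.58
position: [0.46, -0.089, 0.1952]
tcp_rot: [[0.165, 0.0, -0.986], [0.986, -0.0, 0.165], [0.0, -1.0, -0.0]]
force: [0.6, 0.3, -0.0]
opening: 0.693
```

>>> play_rows([
  [[-0.01,-0.055,0],[0,0,0]],
  [[-0.02,-0.11,-0.02],[0,0,0]],
  [[-0.029,-0.1675,-0.05],[0,0,0]],
  [[-0.029,-0.1675,-0.075],[0,0,0]],
  [[-0.029,-0.1675,-0.075],[0,0,0]],
])

```text
time_s: 25.2
position: [0.4299, -0.2546, 0.1183]
tcp_rot: [[0.164, -0.004, -0.986], [0.986, 0.004, 0.164], [0.003, -1.0, 0.004]]
force: [0.0, 0.8, 0.5]
opening: 0.692
```

```bash
python3 - <<'E'
from wr import *
c=wcap();racks(c);print(c['p'],read_state()['opening'],c['R'].round(3).tolist())
save('w4',c)
for n,off in(('side',[.003,-.002,-.0015]),('scene',[-.003,.001,.001])):
    c=capture(n);c['R']=None;H=hsv(c);h,s,v=H[...,0].astype(int),H[...,1],H[...,2];W=world(c)+np.array(off);z=W[...,2]
    m=((h<5)|(h>174))&(s>180)&(v>60)&(z>.036)&(z<.07)&(np.hypot(W[...,0]-.5,W[...,1]-.258)<.14)
    for i,st,ce,mm in comps(m,15):
        P=W[mm];T=P[P[:,2]>.055];print(n,ce,rect(T),P[:,2].max())
    m=(s<70)&(z>.07)&(z<.082)&(np.hypot(W[...,0]-.5,W[...,1]-.163)<.03);P=W[m];print(n,'punch',rect(P),np.median(P[:,2]))
    save('t_'+n,c)
E
```

```text
blue [325. 235.] 835 ztop 0.030 [ 428.9 -255.4] [31.9 44.5] 81.6 punches (array([ 428.7, -255.5]), array([23.1, 30.7]), 81.5) z 0.042
blue [297. 259.] 197 ztop 0.030 [ 429.9 -270.5] [ 3.7 37.6] 80.6 punches None z 0.042
[ 0.4299457  -0.25456973  0.11834047] 0.6860214444416401 [[0.164, -0.004, -0.986], [0.986, 0.004, 0.164], [0.003, -1.0, 0.004]]
side [285.54591837 272.27040816] (array([496.7, 171.5]), array([48.1, 30.8]), 30.9) 0.06629307021651415
side punch (array([502.8, 161.4]), array([24.5, 33. ]), 86.7) 0.07426227098964816
scene [356.67487685 223.60098522] (array([507.5, 152.6]), array([47.9, 26.9]), 36.2) 0.06679561459380168
scene punch (array([499.6, 161.5]), array([28.6, 25.5]), 3.5) 0.07358134412518602
```

View pics/t_side.png

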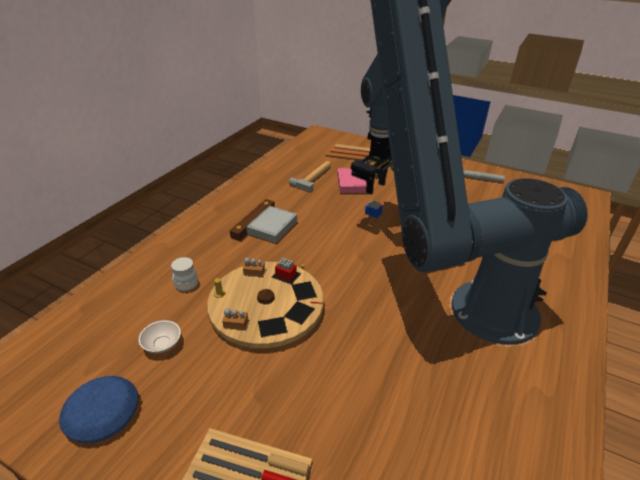

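>>> play_rows([
  [[-0.001,0,-0.03],[0,0,0]],
  [[-0.001,0,-0.06],[0,0,0]],
  [[-0.001,0,-0.078],[0,0,0]],
  [[-0.001,0,-0.0865],[0,0,0]],
  [[-0.001,0,-0.0865],[0,0,0]],
  [[-0.001,0,-0.0865],[0,0,0]],
])

```text
time_s: 26.1
position: [0.4311, -0.2552, 0.0345]
tcp_rot: [[0.162, 0.001, -0.987], [0.987, -0.001, 0.162], [-0.001, -1.0, -0.002]]
force: [0.7, -0.4, -0.2]
opening: 0.692
```

>>> play_rows([
  [[0,0,0],[0,0,0]],
  [[0,0,0],[0,0,0]],
  [[0,0,0],[0,0,0]],
  [[0,0,0],[0,0,0]],
  [[0,0,0.02],[0,0,0]],
  [[0,0,0.06],[0,0,0]],
  [[0,0,0.11],[0,0,0]],
  [[0,0,0.15],[0,0,0]],
  [[0,0,0.15],[0,0,0]],
], gripper=0.0)

```text
time_s: 27.22
position: [0.4318, -0.2561, 0.1861]
tcp_rot: [[0.162, 0.005, -0.987], [0.987, -0.005, 0.162], [-0.004, -1.0, -0.006]]
force: [0.6, 0.1, -2.8]
opening: 0.388
```

>>> play_rows([
  [[0.01,0.05,0],[0,0,-0.08]],
  [[0.02,0.1,0],[0,0,-0.16]],
  [[0.03,0.15,0],[0,0,-0.24]],
  [[0.03,0.2,0],[0,0,-0.32]],
  [[0.03,0.25,0],[0,0,-0.4]],
  [[0.03,0.3,0],[0,0,-0.48]],
  [[0.02,0.35,0],[0,0,-0.56]],
  [[0.01,0.4,0],[0,0,-0.637]],
  [[0.002,0.447,0],[0,0,-0.637]],
  [[0.002,0.447,-0.02],[0,0,-0.637]],
])

```text
time_s: 28.48
position: [0.4312, 0.195, 0.1626]
tcp_rot: [[0.714, -0.0, -0.701], [0.701, 0.001, 0.714], [0.0, -1.0, 0.001]]
force: [1.1, -0.7, -2.2]
opening: 0.393
```

>>> play_rows([
  [[0,0,-0.03],[0,0,0]],
  [[0,0,-0.06],[0,0,0]],
  [[0,0,-0.08],[0,0,0]],
  [[0,0,-0.09],[0,0,0]],
  [[0,0,-0.096],[0,0,0]],
  [[0,0,-0.0975],[0,0,0]],
  [[0,0,-0.0985],[0,0,0]],
  [[0,0,-0.0985],[0,0,0]],
])

```text
time_s: 29.48
position: [0.4327, 0.1921, 0.0657]
tcp_rot: [[0.717, 0.001, -0.697], [0.697, 0.0, 0.717], [0.001, -1.0, -0.001]]
force: [-0.7, -0.7, -0.2]
opening: 0.391
```

```bash
python3 - <<'E'
from h import *
c=capture('side')
cv2.imwrite('pics/v1.png',cv2.cvtColor(cv2.resize(c['frame'][180:400,150:420],None,fx=2.5,fy=2.5),cv2.COLOR_RGB2BGR))
E
```

```text
(no output)
```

View pics/v1.png

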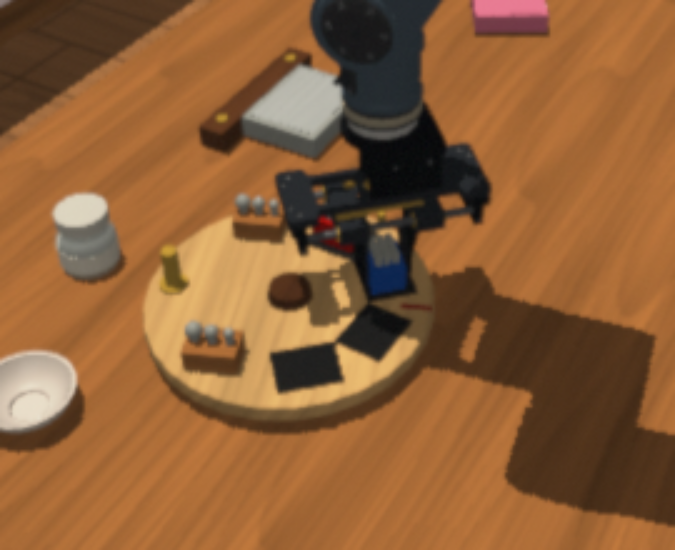

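>>> play_rows([
  [[0,0,0],[0,0,0]],
  [[0,0,0],[0,0,0]],
  [[0,0,0],[0,0,0]],
  [[0,0,0.03],[0,0,0]],
  [[0,0,0.08],[0,0,0]],
  [[0.02,0.01,0.12],[0,0,-0.18]],
  [[0.06,0.03,0.13],[0,0,-0.36]],
  [[0.1,0.06,0.13],[0,0,-0.54]],
  [[0.14,0.09,0.13],[0,0,-0.72]],
  [[0.1745,0.1075,0.13],[0,0,-0.9]],
], gripper=0.05)

```text
time_s: 30.78
position: [0.6081, 0.301, 0.1949]
tcp_rot: [[0.991, 0.0, 0.134], [-0.134, 0.0, 0.991], [0.0, -1.0, 0.0]]
force: [0.4, 0.2, -0.5]
opening: 0.574
```

>>> play_rows([
  [[0,0,0],[0,0,-0.18]],
  [[0,0,0],[0,0,-0.36]],
  [[0,0,0],[0,0,-0.54]],
  [[0,0,0],[0,0,-0.72]],
  [[0,0,0],[0,0,-0.9]],
  [[0,0,0],[0,0,-1.075]],
  [[0,0,0],[0,0,-1.075]],
])

```text
time_s: 31.65
position: [0.6067, 0.2994, 0.1947]
tcp_rot: [[0.361, -0.001, 0.933], [-0.933, -0.0, 0.361], [-0.0, -1.0, -0.001]]
force: [0.1, 0.8, 1.5]
opening: 0.574
```

```bash
cat > stand.py <<'E'
from wr import *
def stand():
    print(read_state()['time_s'],read_state()['position'],read_state()['opening'])
    for n,off in(('side',[.003,-.002,-.0015]),('scene',[-.003,.001,.001])):
        c=capture(n);H=hsv(c);h,s,v=H[...,0].astype(int),H[...,1],H[...,2];W=world(c)+np.array(off);z=W[...,2]
        R=np.hypot(W[...,0]-.4995,W[...,1]-.2583)
        for k,m in {'black':(v<60)&(s<90)&(z>.026)&(z<.038)&(R<.135),'tall':(z>.065)&(z<.085)&(R<.14),'redline':((h<6)|(h>172))&(s>170)&(z<.038)&(z>.02)&(R<.15),'red':((h<5)|(h>174))&(s>180)&(z>.04)&(z<.07)&(R<.14),'blue':(h>108)&(h<125)&(s>150)&(z>.04)&(z<.07)&(R<.14)}.items():
            for i,st,ce,mm in comps(m,10):
                P=W[mm];q=P.mean(0);d=q[:2]-[.4995,.2583];print(n,k,ce.round(),st[4],q.round(4),*rect(P)[:2],'r %.3f ang %.1f'%(np.hypot(*d),np.degrees(np.arctan2(d[1],d[0]))))
        save('st_'+n,c)
if __name__=='__main__': stand()
E
python3 - <<'E'
from wr import *
c=wcap();print(c['p'],c['R'].round(3).tolist(),read_state()['joint_positions'].round())
W=wworld(c);z=W[...,2];m=(z>.062)&(z<.085)&(np.hypot(W[...,0]-.6,W[...,1]-.3)<.15)
for i,st,ce,mm in comps(m,30): print(ce.round(),st[4],*rect(W[mm]),W[mm][:,2].max())
save('w5',c)
E
python3 stand.py
```

```text
[0.60665277 0.29944069 0.19465095] [[0.361, -0.001, 0.933], [-0.933, -0.0, 0.361], [-0.0, -1.0, -0.001]] [17. 37. 77.  0. 66. 86.]
[395.  93.] 4116 [724.6 289.6] [53.  49.8] 83.9 0.0718508738182363
[320. 239.] 440 [606.3 300.9] [15.  15.2] 67.7 0.07831757411548812
[429. 299.] 340 [587.4 196.8] [28.2 15.1] 26.4 0.07670962366417866
[211. 295.] 225 [530.2 366.2] [15.9 11.1] 85.5 0.07583433859798844
[217. 313.] 52 [515.1 356.6] [10.4  3.7] 25.3 0.07286009108627783
31.7 [0.60668784 0.29946064 0.19467301] 0.5751377210075657
side black [288. 278.] 47 [0.4923 0.1698 0.0329] [492.5 172.2] [67.5 36.4] r 0.089 ang -94.7
side black [303. 291.] 251 [0.4332 0.1929 0.0329] [433. 191.] [45.5 56.6] r 0.093 ang -135.4
side black [299. 312.] 329 [0.4067 0.2592 0.0327] [407.4 257.8] [57.9 46.4] r 0.093 ang 179.4
side black [272. 326.] 358 [0.4382 0.3268 0.0327] [438.7 325.5] [55.5 45.1] r 0.092 ang 131.8
side tall [249. 261.] 52 [0.5869 0.1974 0.0717] [587.2 196.6] [27.9 12.5] r 0.107 ang -34.9
side tall [286. 264.] 118 [0.5009 0.1632 0.0725] [502.4 160.6] [33.2 29. ] r 0.095 ang -89.2
side tall [259. 2
[... 1325 characters left out ...]
] [603.1 301. ] [14.  19.1] r 0.112 ang 20.8
scene tall [334. 206.] 107 [0.4416 0.1479 0.073 ] [440.6 147.5] [24.1 37.9] r 0.125 ang -117.7
scene tall [357. 215.] 136 [0.5006 0.1608 0.0727] [499.7 161.9] [38.9 26.2] r 0.097 ang -89.4
scene tall [384. 222.] 14 [0.5628 0.1862 0.0712] [562.6 186.3] [5.7 7.5] r 0.096 ang -48.7
scene tall [395. 224.] 60 [0.5868 0.1945 0.0722] [585.8 194.9] [27.5 16.9] r 0.108 ang -36.2
scene redline [353. 228.] 13 [0.5007 0.1471 0.0352] [499.8 147.7] [ 4.3 31.2] r 0.111 ang -89.4
scene red [357. 223.] 182 [0.5082 0.1523 0.055 ] [501.6 160.1] [44.3 32.5] r 0.106 ang -85.3
scene blue [336. 216.] 82 [0.4552 0.1365 0.0572] [450.2 137.4] [31.4 23.1] r 0.130 ang -110.0
```

View pics/w5.png

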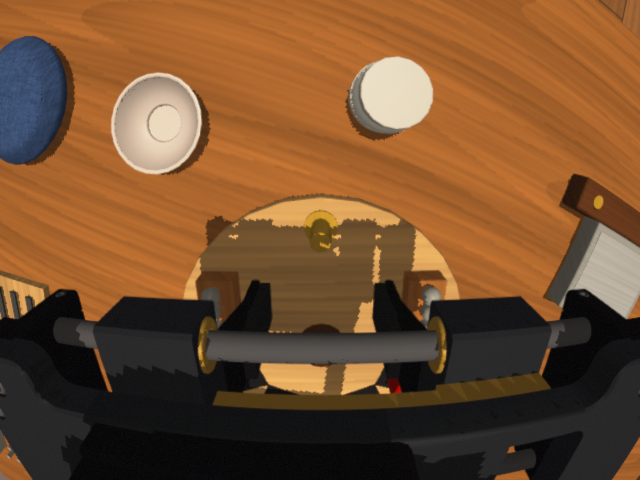

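>>> play_rows([
  [[-0.02,-0.02,0],[0,0,0.18]],
  [[-0.04,-0.04,0],[0,0,0.36]],
  [[-0.06,-0.06,0],[0,0,0.54]],
  [[-0.08,-0.08,0],[0,0,0.72]],
  [[-0.1,-0.1,0],[0,0,0.9]],
  [[-0.12,-0.11,0],[0,0,1.08]],
  [[-0.14,-0.12,0],[0,0,1.26]],
  [[-0.15,-0.14,0],[0,0,1.44]],
  [[-0.165,-0.1515,0],[0,0,1.62]],
  [[-0.165,-0.1515,0],[0,0,1.8]],
], gripper=0.06)

```text
time_s: 33.05
position: [0.4406, 0.1474, 0.1951]
tcp_rot: [[0.824, -0.001, -0.567], [0.567, -0.0, 0.824], [-0.001, -1.0, 0.001]]
force: [-0.2, -0.4, -0.2]
opening: 0.692
```

>>> play_rows([
  [[0,0,0],[0,0,0.175]],
  [[0,0,0],[0,0,0.175]],
])

```text
time_s: 33.3
position: [0.4421, 0.148, 0.1953]
tcp_rot: [[0.718, 0.001, -0.696], [0.696, 0.0, 0.718], [0.0, -1.0, -0.0]]
force: [-0.5, 0.2, 0.6]
opening: 0.691
```

```bash
python3 - <<'E'
from wr import *
c=wcap();racks(c);print(c['p'],c['R'].round(3).tolist())
save('w6',c)
E
```

```text
red [327. 120.] 142 ztop 0.033 [383.7 213.8] [27.8  3.6] 20.9 punches None 
red [380. 256.] 1259 ztop 0.062 [499.3 163.2] [34.  44.3] 89.9 punches (array([499.8, 162.7]), array([31.1, 23.5]), 1.3) z 0.074
blue [314. 206.] 262 ztop 0.062 [425.9 158.5] [22.9 11.1] 45.8 punches None z 0.071
blue [337. 209.] 92 ztop 0.062 [436.  168.7] [14.   9.6] 48.8 punches None z 0.072
blue [341. 240.] 134 ztop 0.062 [454. 157.] [ 4.7 37.8] 45.1 punches (array([449.4, 157.4]), array([ 0.2, 31.2]), 44.9) z 0.074
blue [304. 245.] 111 ztop 0.062 [437.7 133.5] [ 4.  26.5] 43.6 punches None z 0.075
[0.44211574 0.1479908  0.19525144] [[0.718, 0.001, -0.696], [0.696, 0.0, 0.718], [0.0, -1.0, -0.0]]
```

View pics/w6.png

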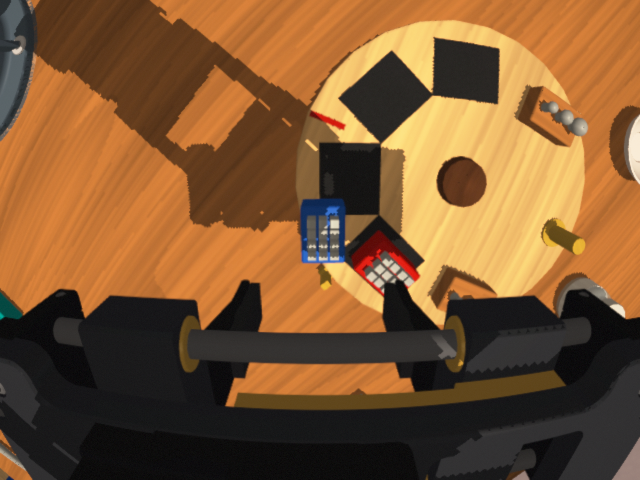

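```bash
python3 - <<'E'
from wr import *
c=wcap();H=hsv(c);h,s=H[...,0],H[...,1];W=wworld(c);z=W[...,2]
m=(h>108)&(h<125)&(s>150)&(abs(z-.062)<.004)&(np.hypot(W[...,0]-.44,W[...,1]-.15)<.05)
print(rect(W[m]))
near=(np.hypot(W[...,0]-.442,W[...,1]-.148)<.028)&(z>.069)&(z<.082);print(rect(W[near]),np.median(z[near]))
E
```

```text
(array([441.4, 150. ]), array([32.9, 45.2]), 44.4)
(array([441.7, 149.3]), array([23. , 32.2]), 45.0) 0.07359565799945136
```

>>> play_rows([
  [[0,0.002,0],[0,0,-0.18]],
  [[0,0.002,0],[0,0,-0.36]],
  [[0,0.002,0],[0,0,-0.54]],
  [[0,0.002,0],[0,0,-0.72]],
  [[0,0.002,0],[0,0,-0.9]],
  [[0,0.002,0],[0,0,-1.08]],
  [[0,0.002,-0.02],[0,0,-1.26]],
  [[0,0.002,-0.04],[0,0,-1.44]],
  [[0,0.002,-0.06],[0,0,-1.56]],
  [[0,0.002,-0.06],[0,0,-1.56]],
], gripper=0.06)

```text
time_s: 34.65
position: [0.4411, 0.15, 0.134]
tcp_rot: [[0.705, -0.003, 0.709], [-0.709, -0.0, 0.705], [-0.002, -1.0, -0.003]]
force: [-0.1, 0.1, 1.3]
opening: 0.687
```

>>> play_rows([
  [[0,0,-0.02],[0,0,0]],
  [[0,0,-0.04],[0,0,0]],
  [[0,0,-0.055],[0,0,0]],
  [[0,0,-0.0655],[0,0,0]],
  [[0,0,-0.0655],[0,0,0]],
])

```text
time_s: 35.28
position: [0.442, 0.1501, 0.0695]
tcp_rot: [[0.705, -0.0, 0.709], [-0.709, -0.0, 0.705], [-0.0, -1.0, -0.0]]
force: [-1.3, 0.3, -1.3]
opening: 0.689
```

>>> play_rows([
  [[0,0,0],[0,0,0]],
  [[0,0,0],[0,0,0]],
  [[0,0,0],[0,0,0]],
  [[0,0,0],[0,0,0]],
  [[0,0,0.02],[0,0,0]],
  [[0,0,0.05],[0,0,0]],
  [[0,0,0.05],[0,0,0]],
], gripper=0.0)

```text
time_s: 36.15
position: [0.4429, 0.1502, 0.1207]
tcp_rot: [[0.705, 0.004, 0.71], [-0.71, 0.0, 0.705], [0.002, -1.0, 0.003]]
force: [0.8, 0.1, -1.9]
opening: 0.523
```

>>> play_rows([
  [[-0.01,0.03,0],[0,0,-0.16]],
  [[-0.02,0.06,0],[0,0,-0.32]],
  [[-0.03,0.09,0],[0,0,-0.48]],
  [[-0.037,0.1115,0],[0,0,-0.64]],
  [[-0.037,0.1115,0],[0,0,-0.77]],
  [[-0.037,0.1115,-0.02],[0,0,-0.77]],
  [[-0.037,0.1115,-0.036],[0,0,-0.77]],
  [[-0.037,0.1115,-0.046],[0,0,-0.77]],
  [[-0.037,0.1115,-0.05],[0,0,-0.77]],
  [[-0.037,0.1115,-0.051],[0,0,-0.77]],
])

```text
time_s: 37.4
position: [0.4037, 0.2612, 0.07]
tcp_rot: [[0.012, -0.002, 1.0], [-1.0, -0.001, 0.012], [0.001, -1.0, -0.002]]
force: [-5.4, -2.3, 24.9]
opening: 0.524
```

>>> play_rows([
  [[0,0,-0.0005],[0,0,0]],
  [[0,0,-0.0005],[0,0,0]],
])

```text
time_s: 37.65
position: [0.4037, 0.2612, 0.07]
tcp_rot: [[0.012, -0.001, 1.0], [-1.0, -0.0, 0.012], [0.0, -1.0, -0.001]]
force: [-3.7, -2.4, 21.0]
opening: 0.528
```

>>> play_rows([
  [[0,0,0.0015],[0,0,0]],
  [[0,0,0.0015],[0,0,0]],
])

```text
time_s: 37.9
position: [0.4047, 0.2615, 0.0701]
tcp_rot: [[0.012, -0.0, 1.0], [-1.0, -0.0, 0.012], [0.0, -1.0, -0.0]]
force: [-2.4, 0.1, 8.8]
opening: 0.524
```

>>> play_rows([
  [[0,0,0],[0,0,0]],
  [[0,0,0],[0,0,0]],
  [[0,0,0],[0,0,0]],
  [[0,0,0.02],[0,0,0]],
  [[0,0,0.06],[0,0,0]],
  [[0,0,0.1],[0,0,0]],
  [[0.03,0.005,0.125],[0,0,0.1]],
  [[0.09,0.015,0.125],[0,0,0.2]],
  [[0.15,0.03,0.125],[0,0,0.3]],
  [[0.202,0.038,0.125],[0,0,0.35]],
], gripper=0.06)

```text
time_s: 39.15
position: [0.6091, 0.3001, 0.1944]
tcp_rot: [[0.356, 0.001, 0.935], [-0.935, 0.0, 0.356], [-0.0, -1.0, 0.001]]
force: [0.1, 0.4, -0.1]
opening: 0.688
```

>>> play_rows([
  [[0,0,0],[0,0,0]],
  [[0,0,0],[0,0,0]],
])

```text
time_s: 39.4
position: [0.6056, 0.2992, 0.1934]
tcp_rot: [[0.354, -0.003, 0.935], [-0.935, -0.001, 0.354], [-0.0, -1.0, -0.003]]
force: [-0.2, -0.5, -0.1]
opening: 0.689
```

```bash
python3 stand.py | grep -v black; python3 - <<'E'
from wr import *
c=wcap();print(c['p'],c['R'].round(2).tolist());W=wworld(c);z=W[...,2];m=(z>.062)&(z<.085)&(np.hypot(W[...,0]-.6,W[...,1]-.3)<.04)
for i,st,ce,mm in comps(m,30): print(ce.round(),st[4],*rect(W[mm]),W[mm][:,2].max())
E
```

```text
39.4 [0.60564768 0.29918916 0.19339951] 0.688559361561862
side tall [249. 261.] 51 [0.5869 0.1971 0.0716] [587.7 195.2] [29.5 16.2] r 0.107 ang -35.0
side tall [286. 264.] 115 [0.5012 0.1628 0.0721] [501.4 160.7] [25.8 34. ] r 0.095 ang -89.0
side tall [259. 262.] 13 [0.5641 0.1866 0.0703] [564.4 186.4] [5.3 8.5] r 0.096 ang -48.0
side tall [217. 282.] 48 [0.6059 0.3009 0.0738] [607.7 299.6] [14.4 16.5] r 0.115 ang 21.8
side tall [299. 301.] 143 [0.4046 0.2628 0.0725] [405.3 261.7] [25.8 35.1] r 0.095 ang 177.3
side tall [227. 312.] 40 [0.5273 0.3673 0.0723] [527.9 367.2] [13.5 11.4] r 0.113 ang 75.7
side tall [234. 312.] 25 [0.513  0.3608 0.0717] [513. 360.] [10.2  9. ] r 0.103 ang 82.5
side tall [241. 313.] 17 [0.4989 0.3536 0.0699] [499.  351.8] [10.3  7.3] r 0.095 ang 90.4
side redline [286. 278.] 24 [0.4943 0.1731 0.0359] [493.  173.7] [43.3 19.6] r 0.085 ang -93.5
side red [286. 272.] 178 [0.4955 0.1723 0.0538] [496.7 171.5] [48.9 28.7] r 0.086 ang -92.7
side blue [300. 310.] 132 [0.3981 0.2715 0.0547] [396.6 268. ] [51.2 28.2] r 0.102 ang 172.6
scene tall [350. 174.] 119 [0.40
[... 267 characters left out ...]
42 [0.6054 0.2979 0.0746] [604.  299.9] [13.5 18.2] r 0.113 ang 20.5
scene tall [357. 215.] 139 [0.5003 0.1608 0.0727] [499.2 161.4] [29.1 33.8] r 0.098 ang -89.5
scene tall [384. 222.] 13 [0.5626 0.1863 0.0715] [563.5 186.7] [ 5.9 10.6] r 0.096 ang -48.8
scene tall [395. 224.] 59 [0.5864 0.194  0.0726] [584.4 196.7] [28.8 14.9] r 0.108 ang -36.5
scene red [357. 223.] 192 [0.5079 0.1525 0.0545] [507.  153.4] [51.6 28.9] r 0.106 ang -85.5
scene blue [349. 183.] 141 [0.4105 0.2491 0.0536] [413.9 252.2] [52.8 27.1] r 0.089 ang -174.1
[0.60514754 0.2993087  0.19406381] [[0.35, -0.0, 0.94], [-0.94, -0.0, 0.35], [-0.0, -1.0, -0.0]]
[321. 237.] 444 [606.2 300.8] [15.1 15.7] 38.6 0.07855975426615158
```

>>> play_rows([
  [[0,0,-0.04],[0,0,0]],
  [[0,0,-0.08],[0,0,0]],
  [[0,0,-0.11],[0,0,0]],
  [[0,0,-0.129],[0,0,0]],
  [[0,0,-0.129],[0,0,0]],
], gripper=0.05)

```text
time_s: 40.17
position: [0.6056, 0.2993, 0.0644]
tcp_rot: [[0.354, -0.003, 0.935], [-0.935, -0.001, 0.354], [-0.0, -1.0, -0.003]]
force: [-0.4, -0.1, 0.8]
opening: 0.575
```

>>> play_rows([
  [[0,0,0],[0,0,0]],
  [[0,0,0],[0,0,0]],
  [[0,0,0],[0,0,0]],
  [[0,0,0],[0,0,0]],
  [[0,0,0],[0,0,0]],
], gripper=0.0)

```text
time_s: 40.8
position: [0.6072, 0.2998, 0.0661]
tcp_rot: [[0.354, 0.001, 0.935], [-0.935, 0.001, 0.354], [-0.0, -1.0, 0.001]]
force: [0.5, 0.2, 2.1]
opening: 0.174
```

```bash
python3 - <<'E'
import numpy as np
f=lambda a:.115*np.array([np.cos(np.radians(a)),np.sin(np.radians(a))])
for s,lst in((21.1,[23,26,29.5,33,36.5,40,43.5,47,50.5,54]),(54,[57,60,63,66,69,72,75,78,80.5,83.1])):
    print([[(f(a)-f(s)).round(4).tolist()+[0],[0,0,round(float(np.radians(a-s)),3)]] for a in lst])
E
```

```text
[[[-0.0014, 0.0035, 0], [0, 0, 0.033]], [[-0.0039, 0.009, 0], [0, 0, 0.086]], [[-0.0072, 0.0152, 0], [0, 0, 0.147]], [[-0.0108, 0.0212, 0], [0, 0, 0.208]], [[-0.0148, 0.027, 0], [0, 0, 0.269]], [[-0.0192, 0.0325, 0], [0, 0, 0.33]], [[-0.0239, 0.0378, 0], [0, 0, 0.391]], [[-0.0289, 0.0427, 0], [0, 0, 0.452]], [[-0.0341, 0.0473, 0], [0, 0, 0.513]], [[-0.0397, 0.0516, 0], [0, 0, 0.574]]]
[[[-0.005, 0.0034, 0], [0, 0, 0.052]], [[-0.0101, 0.0066, 0], [0, 0, 0.105]], [[-0.0154, 0.0094, 0], [0, 0, 0.157]], [[-0.0208, 0.012, 0], [0, 0, 0.209]], [[-0.0264, 0.0143, 0], [0, 0, 0.262]], [[-0.0321, 0.0163, 0], [0, 0, 0.314]], [[-0.0378, 0.018, 0], [0, 0, 0.367]], [[-0.0437, 0.0195, 0], [0, 0, 0.419]], [[-0.0486, 0.0204, 0], [0, 0, 0.463]], [[-0.0538, 0.0211, 0], [0, 0, 0.508]]]
```

Gripping the knob (opening 0.174 × 87 = 15 mm). Lead it round.

>>> play_rows([
  [[-0.0015,0.0035,0],[0,0,0.033]],
  [[-0.004,0.009,0],[0,0,0.086]],
  [[-0.007,0.015,0],[0,0,0.147]],
  [[-0.011,0.021,0],[0,0,0.208]],
  [[-0.015,0.027,0],[0,0,0.269]],
  [[-0.019,0.0325,0],[0,0,0.33]],
  [[-0.024,0.038,0],[0,0,0.391]],
  [[-0.029,0.0425,0],[0,0,0.452]],
  [[-0.034,0.0475,0],[0,0,0.513]],
  [[-0.0395,0.0515,0],[0,0,0.574]],
])

```text
time_s: 42.05
position: [0.5681, 0.3516, 0.066]
tcp_rot: [[0.807, 0.002, 0.591], [-0.591, 0.001, 0.807], [0.001, -1.0, 0.002]]
force: [1.7, -0.8, 2.4]
opening: 0.174
```

>>> play_rows([
  [[-0.005,0.0035,0],[0,0,0.052]],
  [[-0.01,0.0065,0],[0,0,0.105]],
  [[-0.0155,0.0095,0],[0,0,0.157]],
  [[-0.021,0.012,0],[0,0,0.209]],
  [[-0.0265,0.0145,0],[0,0,0.262]],
  [[-0.032,0.0165,0],[0,0,0.314]],
  [[-0.038,0.018,0],[0,0,0.367]],
  [[-0.0435,0.0195,0],[0,0,0.419]],
  [[-0.0485,0.0205,0],[0,0,0.463]],
  [[-0.054,0.021,0],[0,0,0.508]],
])

```text
time_s: 43.3
position: [0.5147, 0.3734, 0.0661]
tcp_rot: [[0.992, 0.003, 0.125], [-0.125, 0.003, 0.992], [0.003, -1.0, 0.003]]
force: [1.3, 2.4, 0.1]
opening: 0.174
```

>>> play_rows([
  [[0,0,0],[0,0,0]],
  [[0,0,0],[0,0,0]],
])

```text
time_s: 43.55
position: [0.5131, 0.3736, 0.0661]
tcp_rot: [[0.992, 0.0, 0.127], [-0.127, 0.002, 0.992], [-0.0, -1.0, 0.002]]
force: [-2.4, 5.1, 3.6]
opening: 0.173
```

```bash
python3 stand.py
```

```text
43.55 [0.51308546 0.37363661 0.06605526] 0.17260757922839995
side black [277. 273.] 219 [0.5276 0.1651 0.033 ] [527.9 163.3] [54.6 45.4] r 0.097 ang -73.2
side black [257. 277.] 11 [0.5618 0.2042 0.0322] [561.7 201.9] [20.   8.4] r 0.082 ang -41.0
side black [294. 288.] 36 [0.4599 0.1923 0.0326] [462.6 191. ] [12.6 54.1] r 0.077 ang -121.0
side black [303. 305.] 297 [0.4097 0.234  0.0327] [409.4 233.6] [45.6 56.5] r 0.093 ang -164.9
side tall [249. 262.] 35 [0.5828 0.2052 0.0746] [582.8 209.3] [20.9 26.5] r 0.099 ang -32.5
side tall [300. 273.] 122 [0.4507 0.1774 0.0725] [452.2 174.9] [25.2 34.2] r 0.095 ang -121.1
side tall [280. 317.] 85 [0.4169 0.3248 0.0717] [416.8 320.5] [42.9 13.2] r 0.106 ang 141.2
side tall [233. 320.] 30 [0.5001 0.3824 0.0734] [501.9 381.8] [13.6 10.1] r 0.124 ang 89.7
side red [254. 273.] 44 [0.5665 0.2108 0.051 ] [565.8 210.3] [11.8 22.1] r 0.082 ang -35.3
side blue [298. 281.] 129 [0.4495 0.1887 0.0557] [452.1 179.2] [29.2 44.7] r 0.086 ang -125.7
side blue [307. 285.] 10 [0.4299 0.178  0.0437] [429.6 177.8] [12.4  2.9] r 0.106 ang -130.9
scene black [344
[... 317 characters left out ...]
[414.  319.5] [43.7 12.8] r 0.105 ang 143.0
scene tall [408. 170.] 78 [0.5118 0.3659 0.0744] [513.  365.8] [43.9 20.9] r 0.108 ang 83.5
scene tall [344. 202.] 129 [0.4513 0.1746 0.0723] [452.4 173.6] [27.1 42.5] r 0.097 ang -120.0
scene tall [422. 201.] 62 [0.5942 0.2992 0.0722] [592.6 296.9] [42.  13.7] r 0.103 ang 23.4
scene tall [398. 219.] 136 [0.5838 0.2136 0.0731] [582.9 215.6] [34.  27.9] r 0.095 ang -27.9
scene redline [398. 233.] 21 [0.5955 0.2054 0.0353] [596.4 206.1] [44.   5.9] r 0.110 ang -28.8
scene red [396. 227.] 190 [0.5884 0.2026 0.0546] [585.1 211.5] [45.7 32.5] r 0.105 ang -32.1
scene blue [344. 211.] 156 [0.4588 0.1636 0.0548] [452.  172.1] [34.  43.5] r 0.103 ang -113.3
```

>>> play_rows([
  [[0,0,0],[0,0,0]],
  [[0,0,0],[0,0,0]],
  [[0,0,0],[0,0,0]],
  [[0,0,0],[0,0,0]],
  [[0,0,0.03],[0,0,0]],
  [[0,0,0.08],[0,0,0]],
  [[0,0,0.13],[0,0,0]],
  [[0,-0.03,0.18],[0,0,0]],
  [[0,-0.06,0.22],[0,0,0]],
  [[0,-0.06,0.22],[0,0,0]],
], gripper=0.05)

```text
time_s: 44.9
position: [0.5155, 0.311, 0.2896]
tcp_rot: [[0.992, 0.008, 0.129], [-0.129, 0.002, 0.992], [0.007, -1.0, 0.003]]
force: [-0.1, 0.7, 0.1]
opening: 0.576
```

>>> play_rows([
  [[0.02,-0.05,0.02],[0,0,0]],
  [[0.04,-0.1,0.03],[0,0,0]],
  [[0.05,-0.15,0.03],[0,0,0]],
  [[0.05,-0.2,0.03],[0,0,0]],
  [[0.05,-0.25,0.03],[0,0,0]],
  [[0.05,-0.31,0.03],[0,0,0]],
  [[0.05,-0.37,0.03],[0,0,0]],
  [[0.05,-0.37,0.03],[0,0,0]],
])

```text
time_s: 45.9
position: [0.5633, -0.0616, 0.3138]
tcp_rot: [[0.991, -0.002, 0.133], [-0.133, -0.0, 0.991], [-0.002, -1.0, -0.0]]
force: [-0.4, 0.9, -0.1]
opening: 0.575
```

```bash
python3 stand.py; python3 blk.py; python3 - <<'E'
import cv2
cv2.imwrite('pics/fin.png',cv2.resize(cv2.imread('pics/st_side.png')[140:400,120:420],None,fx=2.3,fy=2.3))
E
```

```text
45.9 [ 0.5633324  -0.06159409  0.31378883] 0.5753591004917803
side black [277. 272.] 219 [0.5284 0.1649 0.0328] [527.9 164.5] [54.9 43.2] r 0.098 ang -72.8
side black [302. 303.] 335 [0.4153 0.229  0.0328] [429.4 209.4] [ 57. 123.] r 0.089 ang -160.8
side tall [246. 265.] 116 [0.5851 0.2153 0.0724] [585.5 214.3] [31.7 28.8] r 0.096 ang -26.7
side tall [300. 273.] 116 [0.4513 0.177  0.0727] [453.5 175.1] [25.3 35. ] r 0.095 ang -120.7
side tall [227. 280.] 14 [0.5932 0.2811 0.0697] [593.2 280.3] [8.  8.4] r 0.096 ang 13.7
side tall [219. 286.] 57 [0.5952 0.3076 0.0719] [595.5 304.8] [29.6 11.7] r 0.108 ang 27.2
side tall [231. 315.] 59 [0.5127 0.3732 0.074 ] [513.5 372.2] [14.4 16.7] r 0.116 ang 83.4
side tall [286. 312.] 17 [0.4146 0.3027 0.07  ] [415.1 302.2] [8.7 6.4] r 0.096 ang 152.4
side tall [279. 318.] 70 [0.4171 0.329  0.0717] [417.3 328.6] [28.8 14.7] r 0.109 ang 139.4
side redline [247. 280.] 20 [0.5768 0.2271 0.035 ] [576.  228.4] [33.1 10.7] r 0.083 ang -22.0
side red [246. 273.] 187 [0.5787 0.2245 0.0537] [580.3 222.8] [51.7 31.8] r 0.086 ang -23.1
side blue [299. 281.] 
[... 453 characters left out ...]
e tall [410. 170.] 40 [0.5127 0.3695 0.0742] [511.6 371.5] [16.9 15.3] r 0.112 ang 83.2
scene tall [422. 201.] 65 [0.5942 0.2993 0.0718] [592.4 297.6] [42.  12.7] r 0.103 ang 23.4
scene tall [398. 219.] 140 [0.584  0.2134 0.0727] [582.9 215.4] [32.9 28.8] r 0.096 ang -28.0
scene redline [395. 234.] 10 [0.5911 0.1966 0.0359] [591.2 196.5] [20.5  3.2] r 0.110 ang -33.9
scene red [397. 227.] 189 [0.5885 0.2031 0.0548] [585.  210.9] [44.8 31.6] r 0.105 ang -31.8
46.0 [ 0.563  -0.0578  0.3141] [ 0.5 -0.2  0.5] 0.5741514186883815
scene centre [666.8 -31.5] size [ 99.3 131.4] rel angle 0.2 front in stop [-0.3 -3.8]
side centre [670.7 -32.6] size [106.6 136.1] rel angle 1.4 front in stop [ 3.6 -3.9]
```

View pics/fin.png

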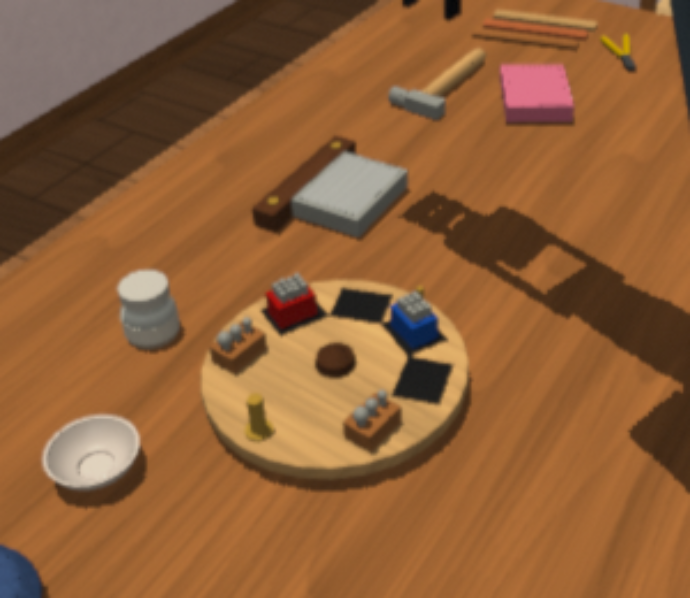

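View pics/st_scene.png

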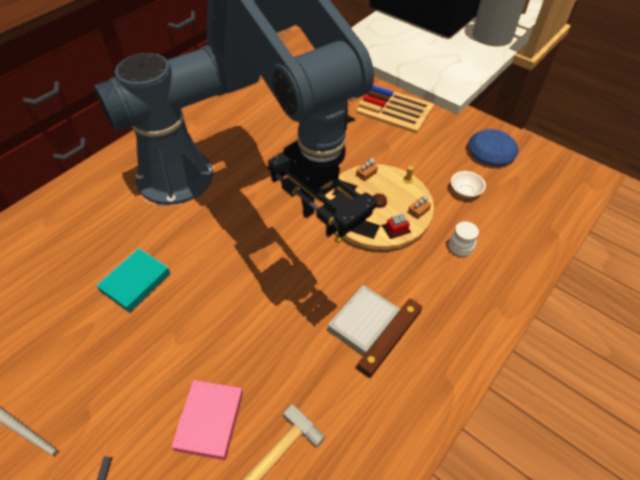

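```bash
python3 -c "
from rig import *
print(read_state()['qvel'].round(2));print(hand_in())"
```

```text
[ 0.83 -0.4  -0.28 -0.32 -0.06 -0.17]
the job is handed in; nothing more can be done
None
```

I finished the job and handed it in at about 46 s. No verdict is reported, so what follows rests on my own last checks.

- **Block:** I swung it to about -18° (left side ahead), then +15°, then -10.5°, and pressed it flat against the stop. The scene camera showed it square to 0.2°, with no measurable gap and its middle about 4 mm off the stop's middle. The side camera read 1.4° and 3.6 mm past the stop face. That view stretched the block by 5–7 mm, so I trusted the scene camera.
- **Racks:** Only the red and blue racks were in the scene. Both stand upright, each about 2–3 mm or less from its own pad's centre. Blue was knocked about 44 mm off its first pad after I released it, so I re-gripped it and set it on the next pad.
- **Stand:** I turned it anticlockwise by about 62°. After release the knob lay at 83.3°, opposite the index pin at -96.9°, which is within about 0.5° of the notch. I did not feel the click itself; I judged it from that position and from the stand not moving when let go.
- **Hammer, jar and dish:** They looked undisturbed in the last pictures. I checked them by eye and did not measure them.

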